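# Warm the solder paste: right the fallen jar and set the dial

### The arm

A 7-joint arm with a two-finger parallel gripper is mounted at the origin on the work surface. World frame = base frame: x ahead of the robot, y to its left, z up, the work surface at z = 0. Lengths are in m, angles in rad, forces in N, time in s.
With the tool pointing down it reaches from about 0.4 to 0.85 m from the base axis. Payload 4.5 kg.
Tool frame: the origin (TCP) lies between the finger pads; the fingertips stand 19 mm ahead of it and the grasp point (between the pads) is the TCP (bot.finger_overhang is the distance from the TCP to the fingertips, in m); z points along the fingers, y is the line along which they close (so a half turn about z gives the same grasp; the last joint's range is limited). The gripper opens to 88 mm and grips with 3 to 60 N. Pads are 18 mm wide; open, the fingers measure 123 mm over their backs; the gripper's body (75 mm by 187 mm) begins 45 mm behind the grasp point.
Start: joints at [1.142, 0.689, -0.195, 1.565, 0.157, 0.902, -0.215], TCP at [0.279, -0.559, 0.258] pointing down, gripper open.
Joint ranges: [-3.01, 3.01], [-0.46, 2.08], [-1.47, 1.51], [0.13, 2.56], [-1, 4.14], [0.04, 2.09], [-2.66, 2.66]. Speed limits (rad/s): [2.57, 2.57, 3.14, 3.14, 3.14, 3.14, 3.14].

### API

Orientations are given as a unit quaternion [x, y, z, w].
In Python, from workcell import bot, vision gives the robot as it stands.
- The arm moves only by the shell command python3 -m jog 'ROWS' [OPENING]. ROWS is JSON, a list of rows, each a list of 2 entries, a list of its own where there are three numbers: the shift along the tool's x, y, z in cm, then the turn, a rotation vector about the tool's x, y, z in degrees. In form: [[[tx, ty, tz], [ax, ay, az]], ...]. A call has 1 to 10 rows; each row shifts and turns the commanded pose from where the row before left it, along the tool's axes as they then stand; what a row does not reach is not made up. A row lasts 1/12 s, in which the tool goes at most 41.7 mm and 7.16 degrees, less where a joint would pass 70% of its speed; a pose out of reach is approached as far as the arm can. A call with a gripper value outside its range is refused whole. OPENING is the opening in per cent of the stroke, from 0 (shut) to 100 (fully open), set as the call begins (- or left out, the last holds). The fingers move at their own pace and stop on an object; the grip force is fixed at half the most. Time passes only in rows, so rows that do not move let the fingers close. It gives the time, the measured TCP pose, the force, the opening and the grip force at its end, in the units of the state.
- bot.get_state(): the state, without advancing time (a new reading comes with each control period).
- vision.capture(name): name is "side" or "top"; returns (picture, depth): 384x512x3 uint8, blue, green, red; 384x512 float32, m along the optical axis (not along the pixel's ray), 0 where there is no reading.
- vision.camera_info(name): a dict with "camera_matrix" (3x3 intrinsics, pixels), "k1" (the pictures are not rectified: a ray, as slopes to the right and down, at radius r is drawn at 1 + k1 r^2 times it, then the intrinsics apply), "rvec" (rotation vector, rad) and "tvec" (3), from world to camera coordinates, as OpenCV has them. Camera axes: x right, y down, z forward; pixel columns grow to the right and rows downward; lengths in m; the calibration is good to about 2 mm. A picture is of the moment at which its call begins. camera_info takes no time and is no camera call.
- bot.close_job(): hands the job in; it is judged then, once.
The state is a dict: "time_s": time; "q": joint angles; "qvel": joint speeds; "joint_efforts": joint torques, N m; "eef_pos": TCP position; "tcp_rot": TCP orientation; "force": force on the tool from outside, world axes, zero at the start; "wrist_torque": the same for the moment, N m; "finger_gap": finger opening in m; "grasp_force": force on a finger pad.
Only numpy, scipy, OpenCV 4.12 (cv2) and the standard library are available. Lean on these libraries where they do the work, as an engineer would, in place of code of your own. Each camera call takes 0.05 s, during which the arm holds its last target. There are 200 camera calls.

### The job

The jar of solder paste has toppled over on the bench: pick it up and set it down gently, upright, in the middle of the round metal plate of the paste warmer. Then turn the warmer's black dial so that its pointer points straight at the red mark on the scale. Leave everything else on the bench as it is.

Things in the scene. Friction and masses are not known exactly. Their poses are not given: they have to be found in the camera images.
- warmer: Paste warmer, fixed to the bench: grey box 320 (own x) x 160 (own y) mm, top face 55 mm above the bench. Origin: centre of its underside, on the bench. z up. Its far half (+x) carries a fixed round aluminium plate, its near half (-x, yellow) a dial. It may be turned a little about the vertical.
- plate (a point): Centre of the upper face of the warmer's round aluminium plate (diameter 110 mm, raised 5 mm over the warmer's top, so 60 mm above the bench), 175 mm from the dial's axis along the warmer's x.
- dial (a joint): Dial angle, rad, 0 to 5.24 between two stops, growing clockwise seen from above. The pointer's direction, counter-clockwise from above, is 2.618 rad minus this value from the warmer's +x axis. It starts at 0 to 0.8; the mark lies at 1.8 to 4.2. It stays where it is left, held by friction of about 0.06 N m (2 to 3 N at the pointer arm).
- dial_axis (a point): Fixed point on the dial's vertical axis, 31 mm above the warmer's top. The dial: a grey disc, diameter 72, top 9 mm above the warmer's top; on it a black hub (diameter 24, on the axis) with one black upright arm, 12 mm thick, running out to 38 mm from the axis along the pointer direction. Hub and arm reach 39 mm above the warmer's top; a white line runs along the arm.
- pointer (a point): Tip of the dial's pointer, 45 mm from the axis (just past the rim), 5 mm above the warmer's top, turning with the dial. Nothing stands beside the arm: it can be pushed round with shut fingers some 27 mm from the axis, fingertips 15 to 20 mm above the warmer's top.
- mark_point (a point): Inner end of the red mark (a flat red tab 12 mm long, 7 mm wide, 4 mm high, outside the dial's rim on the black scale), 45 mm from the dial's axis, 4 mm above the warmer's top. Fixed during the run; it cannot be touched.
- jar: Solder paste jar, about 0.2 kg, rigid: white square body 46 x 46 mm, 50 mm high, green band; round blue cap on it (diameter 42, 14 mm high), 64 mm in all. Origin: centre of its underside; own z runs from there to the cap, x and y square to the flat sides. It starts lying on a flat side, axis 23 mm above the bench, cap within 70 degrees of the world's +x.
- jar_mid (a point): Middle of the jar's square body, on its axis, 25 mm from the underside.
- spool: Bystander: metal solder spool, diameter 56 mm, 45 mm high, standing.
- flux: Bystander: small bottle with red cap, diameter 34 mm, 85 mm high, standing.
- driver: Bystander: screwdriver with orange handle, 170 mm long, lying.
- board: Bystander: green circuit board 150 x 100 mm, 8 mm high, lying.
- wool_pot: Bystander: dark steel pot, diameter 60 mm, 40 mm high.
- module: Bystander: small blue circuit module 50 x 40 mm, 12 mm high, lying.
Not all that is in view belongs to the job. What is shaped like the jar but orange or yellow is not meant.

How it is judged:
By the outcome, as a careful person would: the job done as asked, in the order asked, and still so for the second after the job is handed in, with the robot touching nothing.
It also fails if it takes over 69 s, if anything falls off the work surface, if the arm or the gripper's body presses on something with over 40 N, if the wrist force passes 120 N, or if a joint passes its speed limit or range.

## Working session

There is one attempt and no reset: what is moved stays moved. The work goes in short steps, Python scripts to look and compute and a shell command to move; the robot and the scene stay as the last step left them, time stands still between calls to the robot, and variables do not carry over. Pictures are saved under pics/ and viewed, at most 10 in all, crops included, and the job is handed in when it is done.

```bash
ls; mkdir -p pics
cat > h.py <<'E'
import numpy as np, cv2
from workcell import bot, vision
from scipy.spatial.transform import Rotation as R
def cloud(name):
    img,d=vision.capture(name); c=vision.camera_info(name)
    K=np.array(c["camera_matrix"]); k1=c["k1"]
    h,w=d.shape; u,v=np.meshgrid(np.arange(w),np.arange(h))
    p=np.stack([u,v],-1).reshape(-1,1,2).astype(np.float64)
    n=cv2.undistortPoints(p,K,np.array([k1,0,0,0.])).reshape(h,w,2)
    P=np.dstack([n[...,0]*d,n[...,1]*d,d])
    Rm=cv2.Rodrigues(np.array(c["rvec"],float))[0]; t=np.array(c["tvec"],float).ravel()
    W=(P-t)@Rm
    W[d==0]=np.nan
    return img,d,W
E
python3 - <<'E'
from h import *
for n in("top","side"):
    img,d,W=cloud(n); cv2.imwrite(f"pics/{n}0.png",cv2.resize(img,(768,576))); np.savez(f"{n}0.npz",img=img,W=W)
s=bot.get_state(); print(s)
E
```

```text
pics
{'time_s': 0.1, 'q': array([ 1.14177227,  0.68989985, -0.19452715,  1.56622836,  0.15730037,
        0.90251661, -0.21512232]), 'qvel': array([-5.34713287e-04, -3.76952980e-04, -7.26281283e-04, -2.59831974e-03,
        1.59591051e-03,  2.55327372e-05,  1.13525845e-04]), 'joint_efforts': array([-3.54653821e-03, -5.28498673e+01, -1.27176426e+00, -1.53837276e+01,
       -5.26026764e-02,  1.94310982e-03,  5.56131602e-05]), 'eef_pos': array([ 0.27877347, -0.55878332,  0.25699367]), 'tcp_rot': array([ 9.73336498e-01,  2.29380410e-01, -2.47944962e-04, -7.92505060e-04]), 'force': array([-0.74568509,  0.25085017, -0.36749787]), 'wrist_torque': array([ 0.01854714, -0.05683994,  0.02229616]), 'grasp_force': 0.0, 'finger_gap': 0.08817620321168085}
```

View pics/top0.png

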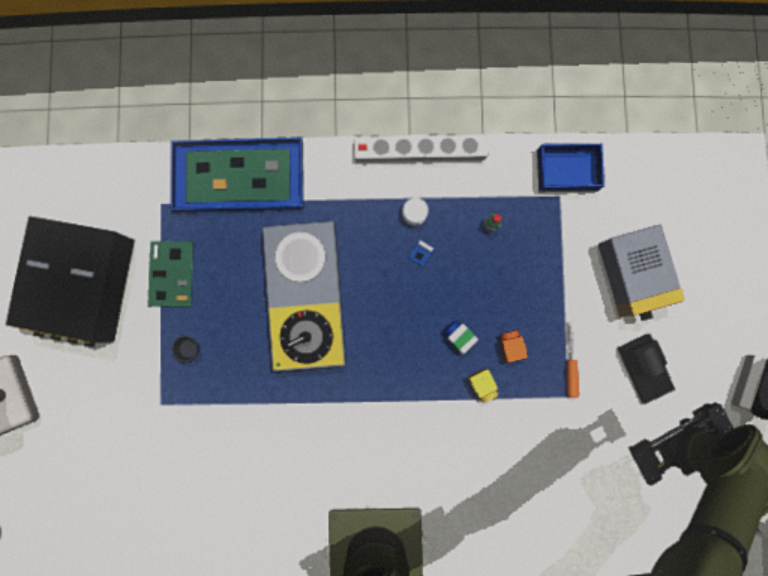

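View pics/side0.png

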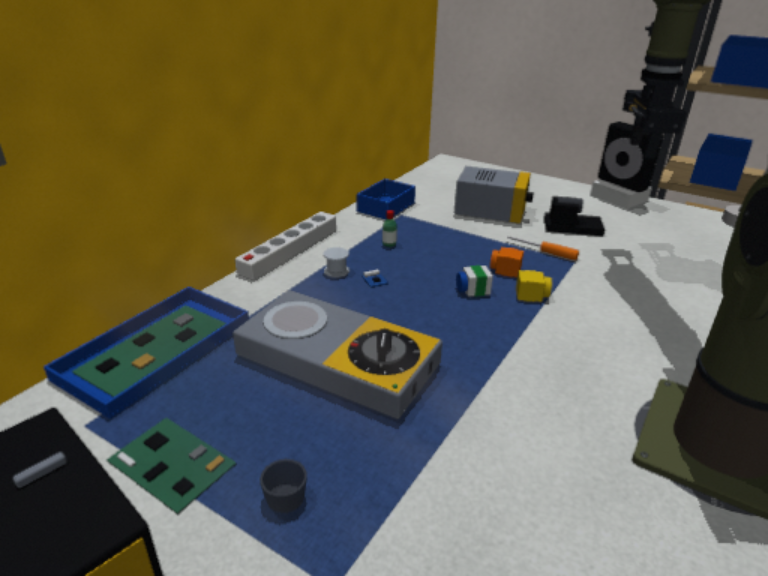

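The top view shows three jar-shaped items: white/green/blue at (462,338), orange at (513,347) and yellow at (484,386). Only the first matches the jar's white body, green band and blue cap. The warmer is at about (303,297), with its plate at (300,257), its dial at (306,336) and the red mark at about (301,314). Next I'll measure these and confirm the jar in one crop.

Run:
```python
from h import *
D=np.load("top0.npz"); img,W=D["img"],D["W"]
hsv=cv2.cvtColor(img,cv2.COLOR_BGR2HSV).astype(int); H,S,V=hsv[...,0],hsv[...,1],hsv[...,2]
z=W[...,2]
def box(x0,x1,y0,y1): # 768-scale box
    m=np.zeros(z.shape,bool); m[int(y0/1.5):int(y1/1.5),int(x0/1.5):int(x1/1.5)]=1; return m
print("mat z", np.nanmedian(z[box(370,400,330,390)]))
# jar: 
m=box(440,487,315,362)&(z>0.02)
P=W[m]; print("jar n",m.sum(),"mean",P.mean(0),"zmax",np.nanpercentile(P[:,2],[50,95]))
r=cv2.minAreaRect((P[:,:2]*1000).astype(np.float32)); print("rect mm",r)
for nm,mm in dict(blue=(H>100)&(H<130)&(S>120),green=(H>45)&(H<90)&(S>90),white=(S<60)&(V>120)).items():
    q=m&mm; print(nm,q.sum(),np.median(W[q],0) if q.any() else None)
# all bits
for nm,b in dict(orange=(497,532,325,367),yellow=(465,502,367,405)).items():
    m2=box(*b)&(z>0.02); print(nm,cv2.minAreaRect((W[m2][:,:2]*1000).astype(np.float32)))
# warmer
m=box(255,350,215,375)&(z>0.045)&(z<0.075)
P=W[m]; print("warmer",cv2.minAreaRect((P[:,:2]*1000).astype(np.float32)),np.median(P[:,2]))
m=box(270,332,228,285)&(V>150)&(S<50); print("plate",m.sum(),np.median(W[m],0),cv2.minEnclosingCircle((W[m][:,:2]*1000).astype(np.float32)))
red=box(270,340,300,370)&((H<8)|(H>172))&(S>130)&(V>80); print("red",red.sum(),W[red].mean(0))
y=box(260,350,295,375)&(H>20)&(H<35)&(S>120); print("yellow",cv2.minAreaRect((W[y][:,:2]*1000).astype(np.float32)))
hub=box(275,335,305,365)&(z>0.08); print("hub",hub.sum(),W[hub].mean(0) if hub.any() else 0); 
for p in W[hub]: print(np.round(p*1000).astype(int),end=' ')
a=cv2.resize(img[195:255,170:235],None,fx=6,fy=6,interpolation=cv2.INTER_CUBIC)
b=cv2.resize(img[205:270,285:360],None,fx=5.3,fy=5.3,interpolation=cv2.INTER_CUBIC)
h=min(len(a),len(b)); cv2.imwrite("pics/crop1.png",np.hstack([a[:h],b[:h]])[:,:800]);
```

```text
mat z 0.0014493772125495302
jar n 268 mean [ 0.48138319 -0.19598976  0.04415916] zmax [0.04523128 0.05135861]
rect mm ((481.40142822265625, -195.680419921875), (62.563777923583984, 46.779964447021484), 41.39519119262695)
blue 53 [ 0.50137692 -0.17931701  0.03981658]
green 82 [ 0.47454452 -0.20006708  0.04603226]
white 117 [ 0.47834806 -0.19931793  0.04588039]
orange ((457.7731628417969, -312.6289367675781), (64.49324035644531, 46.91679000854492), 13.306437492370605)
yellow ((371.1704406738281, -246.01983642578125), (65.66693115234375, 47.234840393066406), 24.970216751098633)
warmer ((578.1700439453125, 145.95599365234375), (321.19183349609375, 161.60061645507812), 3.5519027709960938) 0.056841346940250365
plate 907 [nan nan nan] ((664.1672973632812, 141.56666564941406), 76.07254791259766)
red 8 [0.53619827 0.15454437 0.05895875]
yellow ((489.21954345703125, 141.7677459716797), (133.0445556640625, 151.03746032714844), 3.598067045211792)
hub 79 [0.48341113 0.14912152 0.09452912]
[497 146  93] [497 143  92] [497 140  96] [497 137  95] [497 134  87] [494 150  93] [494 147  90] [494 143  9
[... 296 characters left out ...]
 [485 156  93] [485 153  92] [485 150  95] [485 146  97] [485 143  93] [485 140  94] [485 137  97] [484 134  92] [484 130  95] [482 166  95] [482 162  96] [482 159 101] [482 156  98] [482 152 100] [482 150  93] [482 146 100] [481 143  96] [481 140  97] [481 137  95] [481 134  94] [481 130  96] [479 172  96] [479 168  99] [479 166  94] [479 162  96] [479 159  97] [479 157  88] [478 153  94] [478 150  93] [478 147  92] [478 144  91] [478 140  96] [478 137  93] [478 135  86] [476 175  94] [476 172  94] [476 168  99] [475 166  88] [475 162 100] [475 160  93] [475 156  96] [475 153  90] [472 172  96] [472 170  88] [472 165 101] [472 163  93] [472 159  97] [469 172  98] [469 169  97] [469 165 102]
```

View pics/crop1.png

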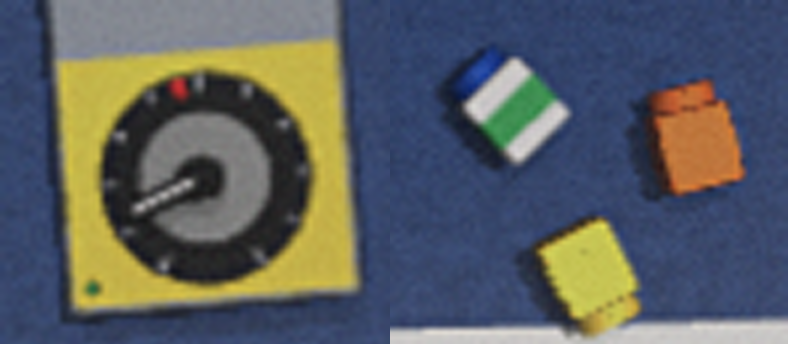

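The crop confirms the white/green/blue jar, with its cap pointing up-left (about 41° azimuth). The dial's white arm points down-left and the red tab is at the top of the scale. Now I'll refine the warmer fit and write a helper that works out the moves.

```bash
cat >> h.py <<'E'
def Rt(az,a): # tool x along azimuth az; a = lean (deg), turn about tool y
    return R.from_euler('z',az,degrees=True)*R.from_quat([1,0,0,0])*R.from_rotvec([0,a,0],degrees=True)
def plan(p,Rg):
    s=bot.get_state(); Rc=R.from_quat(s["tcp_rot"]); d=(np.array(p)-s["eef_pos"])*100
    print("pos",s["eef_pos"].round(4),"t",round(s["time_s"],2),"q",s["q"].round(2))
    print("shift (tool now) cm",Rc.inv().apply(d).round(2),"| then turn deg",(Rc.inv()*Rg).as_rotvec(degrees=True).round(2),"| shift if after turn",Rg.inv().apply(d).round(2))
E
python3 - <<'E'
from h import *
from scipy.optimize import least_squares
D=np.load("top0.npz"); img,W=D["img"],D["W"]
hsv=cv2.cvtColor(img,cv2.COLOR_BGR2HSV).astype(int); H,S,V=hsv[...,0],hsv[...,1],hsv[...,2]
X,Y,Z=W[...,0],W[...,1],W[...,2]
near=(abs(X-.662)<.075)&(abs(Y-.15)<.075)&(Z>.05)
print("V in plate/box",np.median(V[near&(np.hypot(X-.662,Y-.15)<.05)]),np.median(V[near&(np.hypot(X-.662,Y-.15)>.065)]))
th=(np.median(V[near&(np.hypot(X-.662,Y-.15)<.05)])+np.median(V[near&(np.hypot(X-.662,Y-.15)>.065)]))/2
m=near&(V>th); P=W[m]; print("plate n",m.sum(),"mean",P.mean(0),"dia",2*np.sqrt(m.sum()/np.pi)*np.nanmedian(abs(np.diff(X,axis=0))[near[1:]]))
c=P[:,:2].mean(0)
dk=(abs(X-.487)<.07)&(abs(Y-.14)<.07)&(Z>.05)&~((H>20)&(H<35)&(S>100))&(np.hypot(X-.487,Y-.14)<.062)
print("scale disc mean",W[dk].mean(0),"n",dk.sum())
ax=W[dk].mean(0)[:2]; print("dist,yaw plate-dial",np.hypot(*(c-ax)),np.degrees(np.arctan2(*(c-ax)[::-1])))
red=(np.hypot(X-ax[0],Y-ax[1])<.075)&((H<8)|(H>172))&(S>110)&(V>60)
r=W[red].mean(0)[:2]-ax; print("red",red.sum(),np.hypot(*r),np.degrees(np.arctan2(r[1],r[0])))
wl=(Z>.085)&(S<60)&(V>110)&(np.hypot(X-ax[0],Y-ax[1])<.05); q=W[wl].mean(0)[:2]-ax; print("white line",wl.sum(),np.hypot(*q),np.degrees(np.arctan2(q[1],q[0])))
plan([.525,-.157,.258],Rt(41.4,0)); plan([.525,-.157,.132],Rt(41.4,-30))
E
```

```text
V in plate/box 185.0 145.0
plate n 851 mean [0.66266576 0.1512621  0.06094542] dia 0.10983437459720907
scale disc mean [0.48701714 0.14064738 0.06289662] n 919
dist,yaw plate-dial 0.17596906288345338 3.458266083847611
red 11 0.05023742187295062 16.203304998502837
white line 13 0.020424785700167536 114.46044682296686
pos [ 0.2788 -0.5588  0.257 ] t 0.1 q [ 1.14  0.69 -0.19  1.57  0.16  0.9  -0.22]
shift (tool now) cm [ 39.97 -24.96  -0.06] | then turn deg [-1.000e-01 -1.000e-02 -1.488e+01] | shift if after turn [ 45.04 -13.85  -0.1 ]
pos [ 0.2788 -0.5588  0.257 ] t 0.1 q [ 1.14  0.69 -0.19  1.57  0.16  0.9  -0.22]
shift (tool now) cm [ 39.97 -24.93  12.54] | then turn deg [ -3.99 -29.84 -14.51] | shift if after turn [ 45.26 -13.85 -11.7 ]
```

```bash
python3 -m jog '[[[2.85,-1.78,0],[0,0,0]],[[2.85,-1.78,0],[0,0,0]],[[2.85,-1.78,0],[0,0,0]],[[2.85,-1.78,0],[0,0,0]],[[2.85,-1.78,0],[0,0,0]],[[2.85,-1.78,0],[0,0,0]],[[2.85,-1.78,0],[0,0,0]]]' 100
python3 -m jog '[[[2.85,-1.78,0],[0,0,0]],[[2.85,-1.78,0],[0,0,0]],[[2.85,-1.78,0],[0,0,0]],[[2.85,-1.78,0],[0,0,0]],[[2.85,-1.78,0],[0,0,0]],[[2.85,-1.78,0],[0,0,0]],[[2.85,-1.78,0],[0,0,0]]]'
python3 -m jog '[[[0,0,0],[0,0,-5]],[[0,0,0],[0,0,-5]],[[0,0,0],[0,0,-5]],[[0,0,0],[0,-6,0]],[[0,0,0],[0,-6,0]],[[0,0,0],[0,-6,0]],[[0,0,0],[0,-6,0]],[[0,0,0],[0,-6,0]],[[0,0,0],[0,0,0]],[[0,0,0],[0,0,0]]]'
python3 -c "
from h import *
plan([.525,-.157,.132],Rt(41.4,-30))"
```

```text
time_s: 0.68
eef_pos: [0.4023, -0.3571, 0.2575]
tcp_rot: [0.973, 0.229, -0.0, -0.0]
force: [-0.1, 0.2, -0.5]
finger_gap: 0.0883
grasp_force: 0.0
time_s: 1.27
eef_pos: [0.5252, -0.1566, 0.2575]
tcp_rot: [0.973, 0.229, -0.0, -0.0]
force: [0.7, -1.2, -0.1]
finger_gap: 0.0882
grasp_force: 0.0
time_s: 2.1
eef_pos: [0.5251, -0.1569, 0.2564]
tcp_rot: [0.903, 0.344, -0.242, 0.091]
force: [0.2, -0.4, -0.7]
finger_gap: 0.088
grasp_force: 0.0
pos [ 0.5251 -0.1569  0.2564] t 2.1 q [ 0.03  0.76 -0.02  1.56  0.37  1.25 -1.03]
shift (tool now) cm [ 6.19  0.02 10.79] | then turn deg [ 0.05 -0.05  0.27] | shift if after turn [ 6.2   0.   10.78]
```

```bash
python3 -m jog '[[[1.55,0,2.7],[0,0,0]],[[1.55,0,2.7],[0,0,0]],[[1.55,0,2.7],[0,0,0]],[[1.55,0,2.7],[0,0,0]],[[0,0,2],[0,0,0]],[[0,0,2],[0,0,0]],[[0,0,0],[0,0,0]],[[0,0,0],[0,0,0]]]'
python3 -c "
from h import *
plan([.480,-.197,.028],Rt(41.4,-30))
img,d,W=cloud('side'); cv2.imwrite('pics/s1.png',cv2.resize(img[130:250,230:430],None,fx=4,fy=4,interpolation=2))"
```

```text
time_s: 2.77
eef_pos: [0.5084, -0.1733, 0.0992]
tcp_rot: [0.904, 0.341, -0.242, 0.091]
force: [0.8, 0.2, 0.7]
finger_gap: 0.088
grasp_force: 0.0
pos [ 0.5084 -0.1733  0.0992] t 2.77 q [ 0.04  0.96  0.    1.68  0.44  0.94 -1.15]
shift (tool now) cm [ 0.36 -0.1   8.02] | then turn deg [-0.05  0.01 -0.06] | shift if after turn [ 0.36 -0.11  8.02]
```

View pics/s1.png

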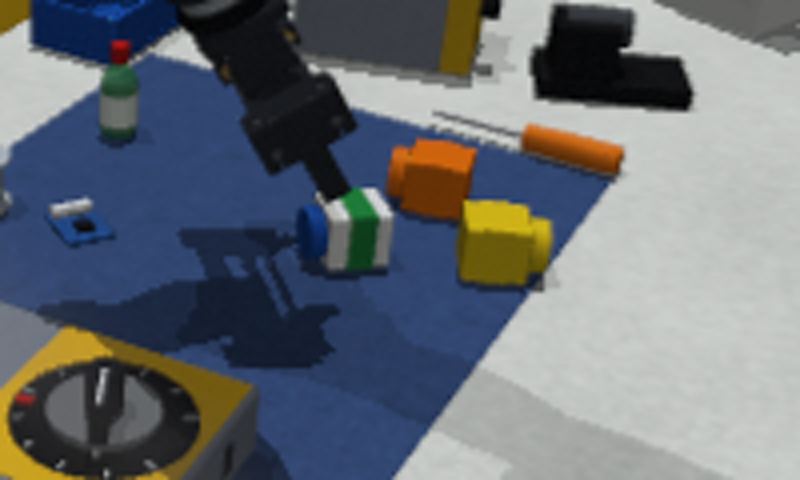

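The gripper hangs above the white/green jar (crop (345,235)), leaning over the cap end as planned, and the decoys are clear of it. Next I descend and close.

```bash
python3 -m jog '[[[0.1,0,2],[0,0,0]],[[0.1,0,2],[0,0,0]],[[0.1,-0.1,2],[0,0,0]],[[0,0,1],[0,0,0]],[[0.05,0,1],[0,0,0]],[[0,0,0],[0,0,0]],[[0,0,0],[0,0,0]]]'
python3 -m jog '[[[0,0,0],[0,0,0]],[[0,0,0],[0,0,0]],[[0,0,0],[0,0,0]],[[0,0,0],[0,0,0]],[[0,0,0],[0,0,0]],[[0,0,0],[0,0,0]],[[0,0,0],[0,0,0]],[[0,0,0],[0,0,0]],[[0,0,0],[0,0,0]],[[0,0,0],[0,0,0]]]' 0
```

```text
time_s: 3.4
eef_pos: [0.4821, -0.1953, 0.028]
tcp_rot: [0.903, 0.342, -0.241, 0.092]
force: [0.4, -0.3, -0.2]
finger_gap: 0.0884
grasp_force: 0.0
time_s: 4.23
eef_pos: [0.4814, -0.1955, 0.0276]
tcp_rot: [0.903, 0.342, -0.242, 0.092]
force: [0.4, -0.0, 0.6]
finger_gap: 0.0458
grasp_force: 30.0
```

```bash
python3 -m jog '[[[-0.5,0,-0.87],[0,0,0]],[[-1,0,-1.73],[0,0,0]],[[-1.5,0,-2.6],[0,0,0]],[[-1.5,0,-2.6],[0,0,0]],[[-1.5,0,-2.6],[0,0,0]],[[-1.5,0,-2.6],[0,0,0]],[[-1.5,0,-2.6],[0,0,0]],[[-1,0,-1.73],[0,0,0]],[[0,0,0],[0,0,0]]]'
python3 -c "
from h import *
plan([.58,.05,.25],Rt(15,60)); print(Rt(15,60).apply([0,0,1]))"
```

```text
time_s: 4.98
eef_pos: [0.4828, -0.1958, 0.2317]
tcp_rot: [0.904, 0.342, -0.239, 0.093]
force: [0.4, 0.4, -2.1]
finger_gap: 0.0457
grasp_force: 30.0
pos [ 0.4828 -0.1958  0.2317] t 4.98 q [ 0.08  0.74 -0.01  1.7   0.42  1.11 -1.04]
shift (tool now) cm [ 19.52 -11.97 -13.34] | then turn deg [-7.33 87.92 28.42] | shift if after turn [  9.46 -21.23  12.72]
[ 0.8365163   0.22414387 -0.5       ]
```

```bash
python3 -m jog '[[[0,0,0],[-0.52,6.28,2.03]],[[0,0,0],[-0.52,6.28,2.03]],[[0,0,0],[-0.52,6.28,2.03]],[[0,0,0],[-0.52,6.28,2.03]],[[0,0,0],[-0.52,6.28,2.03]],[[0,0,0],[-0.52,6.28,2.03]],[[0,0,0],[-0.52,6.28,2.03]]]'
python3 -m jog '[[[0,0,0],[-0.52,6.28,2.03]],[[0,0,0],[-0.52,6.28,2.03]],[[0,0,0],[-0.52,6.28,2.03]],[[0,0,0],[-0.52,6.28,2.03]],[[0,0,0],[-0.52,6.28,2.03]],[[0,0,0],[-0.52,6.28,2.03]],[[0,0,0],[-0.52,6.28,2.03]],[[0,0,0],[0,0,0]],[[0,0,0],[0,0,0]],[[0,0,0],[0,0,0]]]'
python3 -c "
from h import *
plan([.658,.150,.200],Rt(15,60))"
```

```text
time_s: 5.57
eef_pos: [0.4805, -0.1952, 0.2277]
tcp_rot: [0.959, 0.247, 0.138, 0.014]
force: [-0.1, 0.1, -3.0]
finger_gap: 0.0457
grasp_force: 30.0
time_s: 6.4
eef_pos: [0.4578, -0.1886, 0.2098]
tcp_rot: [0.951, 0.215, 0.22, -0.042]
force: [0.1, 0.2, -1.5]
finger_gap: 0.0459
grasp_force: 30.0
pos [ 0.4578 -0.1886  0.2098] t 6.4 q [ 1.02  0.69 -0.82  2.24  1.22  0.17 -1.9 ]
shift (tool now) cm [ 29.04 -22.06  14.76] | then turn deg [-6.47 34.02  8.25] | shift if after turn [ 13.21 -27.52  24.83]
```

```bash
python3 -m jog '[[[2.42,-1.84,1.23],[0,0,0]],[[2.42,-1.84,1.23],[0,0,0]],[[2.42,-1.84,1.23],[0,0,0]],[[2.42,-1.84,1.23],[0,0,0]],[[2.42,-1.84,1.23],[0,0,0]],[[2.42,-1.84,1.23],[0,0,0]]]'
python3 -m jog '[[[2.42,-1.84,1.23],[0,0,0]],[[2.42,-1.84,1.23],[0,0,0]],[[2.42,-1.84,1.23],[0,0,0]],[[2.42,-1.84,1.23],[0,0,0]],[[2.42,-1.84,1.23],[0,0,0]],[[2.42,-1.84,1.23],[0,0,0]],[[0,0,0],[0,0,0]],[[0,0,0],[0,0,0]]]'
python3 -c "
from h import *
plan([.658,.150,.200],Rt(15,60))"
```

```text
time_s: 6.9
eef_pos: [0.5452, -0.041, 0.2051]
tcp_rot: [0.951, 0.216, 0.218, -0.04]
force: [0.3, -0.7, -2.0]
finger_gap: 0.0458
grasp_force: 30.0
time_s: 7.57
eef_pos: [0.6436, 0.1295, 0.1984]
tcp_rot: [0.951, 0.218, 0.217, -0.042]
force: [-0.6, -0.5, -1.9]
finger_gap: 0.0457
grasp_force: 30.0
pos [0.6436 0.1295 0.1984] t 7.57 q [ 0.46  1.12 -1.42  1.91  1.59  1.06 -2.65]
shift (tool now) cm [ 2.05 -1.23  0.77] | then turn deg [-6.67 34.35  8.47] | shift if after turn [ 1.1  -1.61  1.58]
```

The arm took a branch where joints 3 and 7 are near their limits, so the full tilt can't be reached. A gripper half-turned about its axis (joint 7 positive) would have range for it. I'll lay the jar back down gently at its old spot and regrasp it half-turned.

```bash
python3 -m jog '[[[-2.42,1.84,-1.23],[0,0,0]],[[-2.42,1.84,-1.23],[0,0,0]],[[-2.42,1.84,-1.23],[0,0,0]],[[-2.42,1.84,-1.23],[0,0,0]],[[-2.42,1.84,-1.23],[0,0,0]],[[-2.42,1.84,-1.23],[0,0,0]]]'
python3 -m jog '[[[-2.42,1.84,-1.23],[0,0,0]],[[-2.42,1.84,-1.23],[0,0,0]],[[-2.42,1.84,-1.23],[0,0,0]],[[-2.42,1.84,-1.23],[0,0,0]],[[-2.42,1.84,-1.23],[0,0,0]],[[0,0,0],[0,0,0]],[[0,0,0],[0,0,0]]]'
python3 -c "
from h import *
plan([.483,-.196,.2],Rt(41.4,-30))"
```

```text
time_s: 8.07
eef_pos: [0.542, -0.0452, 0.2039]
tcp_rot: [0.951, 0.216, 0.216, -0.04]
force: [0.4, -1.1, -2.2]
finger_gap: 0.0457
grasp_force: 30.0
time_s: 8.65
eef_pos: [0.4586, -0.1867, 0.2083]
tcp_rot: [0.952, 0.213, 0.216, -0.04]
force: [-0.5, 0.2, -1.0]
finger_gap: 0.0458
grasp_force: 30.0
pos [ 0.4586 -0.1867  0.2083] t 8.65 q [ 1.26  1.   -1.44  2.23  1.43  0.75 -2.13]
shift (tool now) cm [1.27 1.86 1.55] | then turn deg [  0.28 -54.87 -17.06] | shift if after turn [1.46 2.31 0.11]
```

```bash
python3 -m jog '[[[0,0,0],[0,-5.5,-1.7]],[[0,0,0],[0,-5.5,-1.7]],[[0,0,0],[0,-5.5,-1.7]],[[0,0,0],[0,-5.5,-1.7]],[[0,0,0],[0,-5.5,-1.7]],[[0,0,0],[0,-5.5,-1.7]],[[0,0,0],[0,-5.5,-1.7]],[[0,0,0],[0,-5.5,-1.7]],[[0,0,0],[0,-5.5,-1.7]],[[0,0,0],[0,-5.5,-1.7]]]'
python3 -m jog '[[[0,0,0],[0,0,0]],[[0,0,0],[0,0,0]]]'
python3 -c "
from h import *
plan([.481,-.1955,.06],Rt(41.4,-30))"
```

```text
time_s: 9.48
eef_pos: [0.4621, -0.1821, 0.2101]
tcp_rot: [0.902, 0.344, -0.241, 0.095]
force: [0.4, -0.8, -1.4]
finger_gap: 0.0456
grasp_force: 30.0
time_s: 9.65
eef_pos: [0.462, -0.1818, 0.2089]
tcp_rot: [0.903, 0.344, -0.239, 0.094]
force: [-0.6, -0.0, -1.3]
finger_gap: 0.0458
grasp_force: 30.0
pos [ 0.462  -0.1818  0.2089] t 9.65 q [ 0.63  0.99 -1.11  1.76  0.95  1.6  -1.68]
shift (tool now) cm [ 7.83  2.21 12.69] | then turn deg [ 0.47 -0.25  0.21] | shift if after turn [ 7.9   2.29 12.64]
```

```bash
python3 -m jog '[[[1.3,0.37,2.1],[0,0,0]],[[1.3,0.37,2.1],[0,0,0]],[[1.3,0.37,2.1],[0,0,0]],[[1.3,0.37,2.1],[0,0,0]],[[1.3,0.37,2.1],[0,0,0]],[[1.3,0.37,2.1],[0,0,0]],[[0,0,0],[0,0,0]],[[0,0,0],[0,0,0]]]'
python3 -c "
from h import *
plan([.481,-.1955,.029],Rt(41.4,-30))"
```

```text
time_s: 10.32
eef_pos: [0.479, -0.1985, 0.0612]
tcp_rot: [0.904, 0.342, -0.24, 0.093]
force: [0.3, -0.5, -0.8]
finger_gap: 0.0459
grasp_force: 30.0
pos [ 0.479  -0.1985  0.0612] t 10.32 q [ 0.59  1.22 -1.    1.74  1.15  1.49 -1.76]
shift (tool now) cm [ 1.91 -0.1   2.62] | then turn deg [ 0.27 -0.12  0.02] | shift if after turn [ 1.91 -0.09  2.62]
```

```bash
python3 -m jog '[[[0.5,0,0.75],[0,0.1,0]],[[0.5,0,0.75],[0,0,0]],[[0.4,0,0.55],[0,0,0]],[[0.25,0,0.35],[0,0,0]],[[0.15,0,0.2],[0,0,0]],[[0.05,0,0.08],[0,0,0]],[[0,0,0],[0,0,0]],[[0,0,0],[0,0,0]]]'
python3 -c "
from h import *
plan([.481,-.1955,.0275],Rt(41.4,-30))"
```

```text
time_s: 10.98
eef_pos: [0.4823, -0.1961, 0.0288]
tcp_rot: [0.903, 0.343, -0.239, 0.094]
force: [-0.2, 0.1, -1.8]
finger_gap: 0.0458
grasp_force: 30.0
pos [ 0.4823 -0.1961  0.0288] t 10.98 q [ 0.58  1.27 -0.97  1.73  1.19  1.46 -1.78]
shift (tool now) cm [ 0.02 -0.14  0.14] | then turn deg [ 0.41 -0.21  0.06] | shift if after turn [ 0.02 -0.14  0.14]
```

```bash
python3 -m jog '[[[0.05,0,0.1],[0,0,0]],[[0,0,0],[0,0,0]],[[0,0,0],[0,0,0]]]'
python3 -m jog '[[[0,0,0],[0,0,0]],[[0,0,0],[0,0,0]],[[0,0,0],[0,0,0]],[[0,0,0],[0,0,0]],[[0,0,0],[0,0,0]]]' 100
python3 -m jog '[[[0,0,-1],[0,0,0]],[[0,0,-2],[0,0,0]],[[0,0,-3],[0,0,0]],[[0,0,-3],[0,0,0]],[[0,0,-3],[0,0,0]],[[0,0,-3],[0,0,0]],[[0,0,-3],[0,0,0]]]'
python3 -m jog '[[[0,0,0],[0,6,0]],[[0,0,0],[0,6,0]],[[0,0,0],[0,6,0]],[[0,0,0],[0,6,0]],[[0,0,0],[0,6,0]]]'
python3 -c "
from h import *
plan([.525,-.157,.258],Rt(41.4,0))"
python3 -m jog '[[[0,0,0],[0,0,7]],[[0,0,0],[0,0,7]],[[0,0,0],[0,0,7]]]'
python3 -c "
from h import *
plan([.525,-.157,.258],Rt(41.4+180,0))"
```

```text
time_s: 11.23
eef_pos: [0.4824, -0.1962, 0.0278]
tcp_rot: [0.904, 0.343, -0.239, 0.094]
force: [1.6, 0.3, -0.5]
finger_gap: 0.0456
grasp_force: 30.0
time_s: 11.65
eef_pos: [0.4821, -0.1964, 0.0276]
tcp_rot: [0.903, 0.343, -0.24, 0.094]
force: [-0.6, 0.2, -0.3]
finger_gap: 0.0772
grasp_force: 0.0
time_s: 12.23
eef_pos: [0.5489, -0.1351, 0.1858]
tcp_rot: [0.903, 0.343, -0.239, 0.094]
force: [0.2, -0.6, -1.6]
finger_gap: 0.0884
grasp_force: 0.0
time_s: 12.65
eef_pos: [0.549, -0.1354, 0.1855]
tcp_rot: [0.934, 0.356, 0.006, 0.002]
force: [-0.6, -0.2, -0.7]
finger_gap: 0.0884
grasp_force: 0.0
pos [ 0.549  -0.1354  0.1855] t 12.65 q [ 0.8   1.03 -1.29  1.8   1.09  1.21 -1.68]
shift (tool now) cm [-3.16  0.07 -7.28] | then turn deg [ 0.43 -0.53  0.32] | shift if after turn [-3.23  0.03 -7.25]
time_s: 12.9
eef_pos: [0.5481, -0.1366, 0.1844]
tcp_rot: [0.984, 0.176, 0.003, 0.001]
force: [0.9, 0.2, 0.5]
finger_gap: 0.0882
grasp_force: 0.0
pos [ 0.5481 -0.1366  0.1844] t 12.9 q [ 0.78  1.   -1.23  1.8   1.05  1.16 -2.02]
shift (tool now) cm [-2.83  1.14 -7.37] | then turn deg [ -0.37  -0.39 158.87] | shift if after turn [ 3.08 -0.   -7.36]
```

```bash
for i in 1; do python3 -m jog '[[[0,0,0],[0,0,-7]],[[0,0,0],[0,0,-7]],[[0,0,0],[0,0,-7]],[[0,0,0],[0,0,-7]],[[0,0,0],[0,0,-7]],[[0,0,0],[0,0,-7]],[[0,0,0],[0,0,-7]],[[0,0,0],[0,0,-7]],[[0,0,0],[0,0,-7]],[[0,0,0],[0,0,-7]]]'
python3 -m jog '[[[0,0,0],[0,0,-7]],[[0,0,0],[0,0,-7]],[[0,0,0],[0,0,-7]],[[0,0,0],[0,0,-7]],[[0,0,0],[0,0,-7]],[[0,0,0],[0,0,-7]],[[0,0,0],[0,0,-7]],[[0,0,0],[0,0,-7]],[[0,0,0],[0,0,-7]],[[0,0,0],[0,0,-7]]]'
python3 -m jog '[[[0,0,0],[0,0,-7]],[[0,0,0],[0,0,-7]],[[0,0,0],[0,0,-7]],[[0,0,0],[0,0,-7]],[[0,0,0],[0,0,-7]],[[0,0,0],[0,0,-7]],[[0,0,0],[0,0,-7]],[[0,0,0],[0,0,-7]]]'; done
python3 -c "
from h import *
plan([.525,-.157,.2],Rt(41.4+180,0))
for n in ('top','side'):
    img,d,W=cloud(n); np.savez(n+'1.npz',img=img,W=W); cv2.imwrite('pics/'+n+'1.png',img)
D=np.load('top1.npz')
img,W=D['img'],D['W']; m=np.zeros(W.shape[:2],bool); m[208:245,290:327]=1
m&=(W[...,2]>.02)&(W[...,2]<.06); print(cv2.minAreaRect((W[m][:,:2]*1000).astype(np.float32)))
cv2.imwrite('pics/v1.png',np.hstack([cv2.resize(cv2.imread('pics/top1.png')[150:300,210:410],None,fx=2,fy=2),cv2.resize(cv2.imread('pics/side1.png')[100:250,230:430],None,fx=2,fy=2)]))"
```

```text
time_s: 13.73
eef_pos: [0.5485, -0.1359, 0.1844]
tcp_rot: [0.701, 0.713, 0.001, 0.003]
force: [0.7, 0.1, 0.0]
finger_gap: 0.0881
grasp_force: 0.0
time_s: 14.57
eef_pos: [0.5485, -0.1359, 0.1845]
tcp_rot: [0.165, 0.986, -0.001, 0.003]
force: [-0.1, -0.2, 0.7]
finger_gap: 0.0879
grasp_force: 0.0
time_s: 15.23
eef_pos: [0.5485, -0.136, 0.1844]
tcp_rot: [-0.318, 0.948, -0.002, 0.003]
force: [-0.5, 0.2, -0.6]
finger_gap: 0.0879
grasp_force: 0.0
pos [ 0.5485 -0.136   0.1844] t 15.23 q [ 0.83  1.14 -1.45  1.8   1.17  1.37  1.31]
shift (tool now) cm [ 3.14 -0.27 -1.57] | then turn deg [-0.33  0.2  -4.37] | shift if after turn [ 3.15 -0.03 -1.56]
((476.6403503417969, -189.80210876464844), (60.69126510620117, 32.87937927246094), 46.056427001953125)
```

View pics/v1.png

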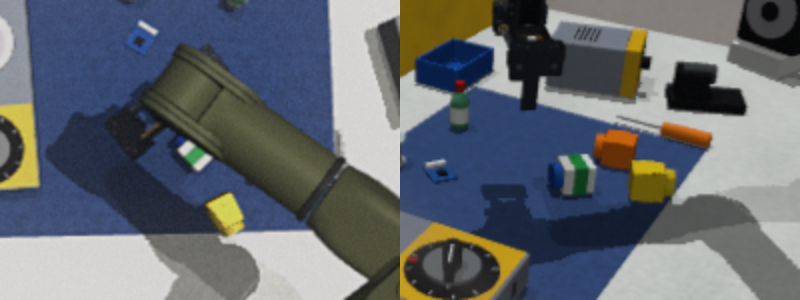

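The jar lies back at its old spot (side crop (570,175)), untouched since release, and the gripper above it is now half-turned. I'll lean again and regrasp.

```bash
python3 -m jog '[[[0,0,0],[0,0,-4.4]],[[0,0,0],[0,6,0]],[[0,0,0],[0,6,0]],[[0,0,0],[0,6,0]],[[0,0,0],[0,6,0]],[[0,0,0],[0,6,0]],[[0,0,0],[0,0,0]],[[0,0,0],[0,0,0]]]'
python3 -c "
from h import *
plan([.5265,-.1563,.1316],Rt(221.4,30))"
```

```text
time_s: 16.0
eef_pos: [0.5489, -0.1347, 0.1836]
tcp_rot: [-0.338, 0.906, -0.093, -0.239]
force: [0.6, 0.6, -0.2]
finger_gap: 0.0882
grasp_force: 0.0
pos [ 0.5489 -0.1347  0.1836] t 16.0 q [ 0.51  1.15 -1.21  1.51  1.05  1.79  1.44]
shift (tool now) cm [ 0.12 -0.13  6.05] | then turn deg [-0.14  0.29 -0.49] | shift if after turn [ 0.09 -0.14  6.05]
```

```bash
python3 -m jog '[[[0.1,-0.1,3],[0,0,-0.5]],[[0,0,3],[0,0,0]],[[0,0,3],[0,0,0]],[[0,0,3],[0,0,0]],[[0,0,2],[0,0,0]],[[0,0,1],[0,0,0]],[[0,0,0],[0,0,0]],[[0,0,0],[0,0,0]]]'
python3 -c "
from h import *
plan([.4815,-.196,.0276],Rt(221.4,30))"
```

```text
time_s: 16.67
eef_pos: [0.4929, -0.1872, 0.0549]
tcp_rot: [-0.341, 0.904, -0.091, -0.239]
force: [-0.0, 0.5, 0.7]
finger_gap: 0.0878
grasp_force: 0.0
pos [ 0.4929 -0.1872  0.0549] t 16.67 q [ 0.62  1.3  -1.13  1.7   1.21  1.62  1.35]
shift (tool now) cm [-0.11  0.1   3.08] | then turn deg [-0.06  0.32 -0.06] | shift if after turn [-0.12  0.1   3.08]
```

```bash
python3 -m jog '[[[-0.1,0.1,1],[0,0.3,0]],[[0,0,1],[0,0,0]],[[0,0,0.7],[0,0,0]],[[0,0,0.38],[0,0,0]],[[0,0,0],[0,0,0]],[[0,0,0],[0,0,0]]]'
python3 -m jog '[[[0,0,0],[0,0,0]],[[0,0,0],[0,0,0]],[[0,0,0],[0,0,0]],[[0,0,0],[0,0,0]],[[0,0,0],[0,0,0]],[[0,0,0],[0,0,0]],[[0,0,0],[0,0,0]],[[0,0,0],[0,0,0]],[[0,0,0],[0,0,0]]]' 0
python3 -m jog '[[[0.5,0,-0.87],[0,0,0]],[[1,0,-1.73],[0,0,0]],[[1.5,0,-2.6],[0,0,0]],[[1.5,0,-2.6],[0,0,0]],[[1.5,0,-2.6],[0,0,0]],[[1.5,0,-2.6],[0,0,0]],[[1.5,0,-2.6],[0,0,0]],[[0,0,0],[0,0,0]]]'
python3 -c "
from h import *
plan([.658,.150,.200],Rt(195,-60))"
```

```text
time_s: 17.17
eef_pos: [0.4811, -0.1959, 0.0268]
tcp_rot: [-0.342, 0.903, -0.092, -0.243]
force: [1.2, 1.3, -0.8]
finger_gap: 0.0879
grasp_force: 0.0
time_s: 17.92
eef_pos: [0.4812, -0.1961, 0.027]
tcp_rot: [-0.342, 0.903, -0.093, -0.243]
force: [0.6, -0.7, 1.2]
finger_gap: 0.0455
grasp_force: 30.0
time_s: 18.58
eef_pos: [0.4832, -0.1942, 0.2127]
tcp_rot: [-0.342, 0.904, -0.094, -0.239]
force: [0.8, 0.2, -1.2]
finger_gap: 0.0462
grasp_force: 30.0
pos [ 0.4832 -0.1942  0.2127] t 18.58 q [ 0.67  1.07 -1.25  1.69  1.02  1.75  1.45]
shift (tool now) cm [-31.77  14.19 -16.79] | then turn deg [  7.29 -87.91  28.47] | shift if after turn [-11.8   28.73  22.98]
```

```bash
python3 -m jog '[[[-2.4,1.06,-1.3],[0,0,0]],[[-2.4,1.06,-1.3],[0,0,0]],[[-2.4,1.06,-1.3],[0,0,0]],[[-2.4,1.06,-1.3],[0,0,0]],[[-2.4,1.06,-1.3],[0,0,0]],[[-2.4,1.06,-1.3],[0,0,0]],[[-2.4,1.06,-1.3],[0,0,0]],[[-2.4,1.06,-1.3],[0,0,0]]]'
python3 -m jog '[[[0,0,0],[0.52,-6.28,2.03]],[[0,0,0],[0.52,-6.28,2.03]],[[0,0,0],[0.52,-6.28,2.03]],[[0,0,0],[0.52,-6.28,2.03]],[[0,0,0],[0.52,-6.28,2.03]],[[0,0,0],[0.52,-6.28,2.03]],[[0,0,0],[0.52,-6.28,2.03]]]'
python3 -c "
from h import *
plan([.658,.150,.200],Rt(195,-60))"
```

```text
time_s: 19.25
eef_pos: [0.5888, 0.0139, 0.2]
tcp_rot: [-0.342, 0.903, -0.093, -0.243]
force: [-0.6, 0.2, -1.7]
finger_gap: 0.0456
grasp_force: 30.0
time_s: 19.83
eef_pos: [0.5878, 0.0124, 0.2007]
tcp_rot: [-0.247, 0.959, -0.014, 0.138]
force: [0.6, -1.1, -2.4]
finger_gap: 0.0456
grasp_force: 30.0
pos [0.5878 0.0124 0.2007] t 19.83 q [ 0.61  1.02 -1.37  1.97  1.38  1.09  0.75]
shift (tool now) cm [-12.44   8.79   2.55] | then turn deg [  3.82 -44.17  14.04] | shift if after turn [-5.11 11.47  9.  ]
```

```bash
python3 -m jog '[[[0,0,0],[0.52,-6.28,2.03]],[[0,0,0],[0.52,-6.28,2.03]],[[0,0,0],[0.52,-6.28,2.03]],[[0,0,0],[0.52,-6.28,2.03]],[[0,0,0],[0.52,-6.28,2.03]],[[0,0,0],[0.52,-6.28,2.03]],[[0,0,0],[0.52,-6.28,2.03]]]'
python3 -m jog '[[[0,0,0],[0,0,0]],[[0,0,0],[0,0,0]]]'
python3 -c "
from h import *
plan([.658,.150,.200],Rt(195,-60))"
```

```text
time_s: 20.42
eef_pos: [0.5881, 0.0109, 0.2005]
tcp_rot: [-0.117, 0.865, 0.062, 0.483]
force: [-0.3, 0.0, -4.2]
finger_gap: 0.0455
grasp_force: 30.0
time_s: 20.58
eef_pos: [0.5873, 0.0122, 0.1967]
tcp_rot: [-0.119, 0.868, 0.062, 0.477]
force: [0.8, 0.2, -0.3]
finger_gap: 0.0461
grasp_force: 30.0
pos [0.5873 0.0122 0.1967] t 20.58 q [ 0.71  1.31 -1.4   2.51  2.59  1.35 -0.23]
shift (tool now) cm [-5.96 11.4   8.64] | then turn deg [ 0.2  -2.43  0.5 ] | shift if after turn [-5.49 11.48  8.84]
```

```bash
python3 -m jog '[[[-1,1.9,1.44],[0,0,0]],[[-1,1.9,1.44],[0,0,0]],[[-1,1.9,1.44],[0,0,0]],[[-1,1.9,1.44],[0,0,0]],[[-1,1.9,1.44],[0,0,0]],[[-1,1.9,1.44],[0,0,0]],[[0,0,0],[0,-2.4,0.5]],[[0,0,0],[0,0,0]],[[0,0,0],[0,0,0]]]'
python3 -c "
from h import *
plan([.658,.150,.105],Rt(195,-60))
for n in ('top','side'):
    img,d,W=cloud(n); np.savez(n+'2.npz',img=img,W=W); cv2.imwrite('pics/'+n+'2.png',img)
cv2.imwrite('pics/v2.png',np.hstack([cv2.resize(cv2.imread('pics/top2.png')[100:300,110:310],None,fx=2,fy=2),cv2.resize(cv2.imread('pics/side2.png')[120:320,120:320],None,fx=2,fy=2)]))"
```

```text
time_s: 21.33
eef_pos: [0.6606, 0.1495, 0.2052]
tcp_rot: [-0.114, 0.857, 0.065, 0.499]
force: [0.0, -0.7, -1.5]
finger_gap: 0.0458
grasp_force: 30.0
pos [0.6606 0.1495 0.2052] t 21.33 q [ 0.39  1.33 -1.39  2.3   2.57  1.46 -0.27]
shift (tool now) cm [8.82 0.14 4.75] | then turn deg [-0.02  0.36  0.18] | shift if after turn [8.79 0.11 4.8 ]
```

View pics/v2.png

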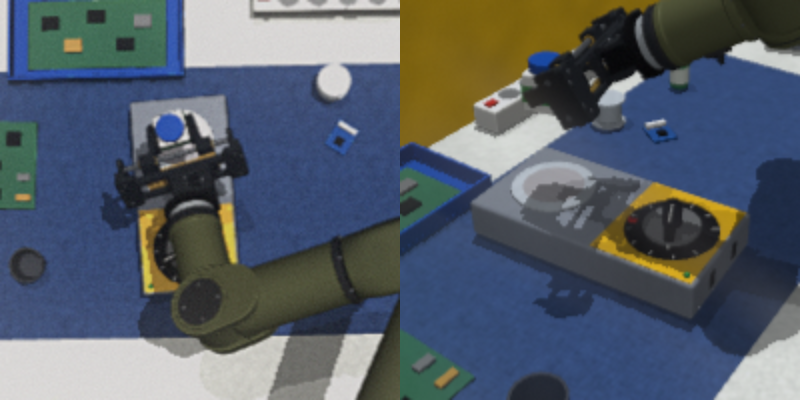

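The jar is upright above the plate, with its blue cap at (170,127) in the left crop. Before lowering, I'll check the cap position and the arm's clearance over the dial and bench.

Run:
```python
from h import *
D=np.load('top2.npz'); img,W=D['img'],D['W']; hsv=cv2.cvtColor(img,cv2.COLOR_BGR2HSV).astype(int); H,S=hsv[...,0],hsv[...,1]
b=(W[...,2]>.2)&(W[...,2]<.3)&(H>100)&(H<130)&(S>120)&(np.hypot(W[...,0]-.67,W[...,1]-.15)<.05)
P=W[b]; print("cap",b.sum(),P.mean(0),np.median(P[:,2]),cv2.minEnclosingCircle((P[:,:2]*1000).astype(np.float32)))
A=np.c_[P[:,:2]-P[:,:2].mean(0),np.ones(len(P))]; k=(P[:,2]<np.median(P[:,2])+.02)&(P[:,2]>np.median(P[:,2])-.015); print("tilt deg",np.degrees(np.linalg.lstsq(A[k],P[k,2],rcond=None)[0][:2]))
# arm heights: coarse map
for x in np.arange(.3,.66,.04):
    print(round(x,2),[int(1000*np.nanmax(W[...,2][m])) if (m:=(abs(W[...,0]-x)<.02)&(abs(W[...,1]-y)<.02)).any() else -1 for y in np.arange(.22,-.3,-.04)])
S2=np.load('side2.npz')['W']; m=(abs(S2[...,0]-.45)<.12)&(abs(S2[...,1]-.05)<.15)&(S2[...,2]>.1)
print("side-visible low points of arm near dial:",np.nanpercentile(S2[m][:,2],[1,10,50]) if m.any() else None)
```

```text
cap 148 [0.66238089 0.14978115 0.23832821] 0.23892086877944935 ((663.5752563476562, 152.24375915527344), 22.327552795410156)
tilt deg [ 0.2242166  -1.08984188]
0.3 [12, 9, 11, 9, 9, 11, 8, 9, 468, 482, 482, -1, -1]
0.34 [11, 9, 6, 353, 358, 353, 10, 8, 466, 490, 496, 484, -1]
0.38 [8, 7, 398, 417, 427, 421, 416, 405, 9, 496, 506, 506, -1]
0.42 [62, 65, 393, 413, 428, 428, 440, 446, 469, 495, 515, 525, 525]
0.46 [65, 103, 359, 394, 406, 424, 440, 457, 474, 508, 526, 534, 536]
0.5 [66, 98, 345, 356, 350, 9, 408, 444, 476, 488, 530, 540, 543]
0.54 [242, 234, 329, 333, 312, 10, 11, 7, 11, 442, 531, 541, 539]
0.58 [281, 279, 308, 311, 279, 230, 9, 9, 10, 10, 10, 12, 9]
0.62 [273, 272, 272, 277, 282, 267, 11, 10, 9, 9, 10, 10, 9]
side-visible low points of arm near dial: [0.2376243 0.2887608 0.3588175]
```

```bash
python3 -m jog '[[[1.1,0.02,0.6],[0,0.1,0]],[[2.2,0.02,1.2],[0,0,0]],[[2.2,0.02,1.2],[0,0,0]],[[1.7,0.02,0.9],[0,0,0]],[[0.8,0,0.45],[0,0,0]],[[0.4,0,0.2],[0,0,0]],[[0,0,0],[0,0,0]],[[0,0,0],[0,0,0]],[[0,0,0],[0,0,0]]]'
python3 -c "
from h import *
plan([.6595,.150,.0935],Rt(195,-60))"
```

```text
time_s: 22.18
eef_pos: [0.6586, 0.1498, 0.1104]
tcp_rot: [-0.113, 0.857, 0.066, 0.499]
force: [0.4, 0.4, -1.3]
finger_gap: 0.046
grasp_force: 30.0
pos [0.6586 0.1498 0.1104] t 22.18 q [ 0.38  1.52 -1.27  2.28  2.78  1.52 -0.27]
shift (tool now) cm [ 1.42 -0.    0.91] | then turn deg [0.03 0.48 0.02] | shift if after turn [ 1.41 -0.    0.93]
```

```bash
python3 -m jog '[[[0.6,0,0.4],[0,0.4,0]],[[0.5,0,0.3],[0,0,0]],[[0.26,0,0.15],[0,0,0]],[[0,0,0],[0,0,0]],[[0,0,0],[0,0,0]]]'
python3 -m jog '[[[0.08,0,0.05],[0,0,0]],[[0,0,0],[0,0,0]],[[0,0,0],[0,0,0]]]'
python3 -m jog '[[[0.08,0,0.05],[0,0,0]],[[0,0,0],[0,0,0]],[[0,0,0],[0,0,0]]]'
```

```text
time_s: 22.6
eef_pos: [0.6585, 0.1498, 0.0921]
tcp_rot: [-0.113, 0.859, 0.065, 0.495]
force: [0.1, 0.4, -1.6]
finger_gap: 0.046
grasp_force: 30.0
time_s: 22.85
eef_pos: [0.6586, 0.1499, 0.0917]
tcp_rot: [-0.113, 0.859, 0.065, 0.495]
force: [0.2, 0.5, -1.5]
finger_gap: 0.0462
grasp_force: 30.0
time_s: 23.1
eef_pos: [0.6587, 0.1499, 0.0907]
tcp_rot: [-0.113, 0.859, 0.065, 0.495]
force: [0.1, -0.1, -1.3]
finger_gap: 0.0456
grasp_force: 30.0
```

```bash
for k in 1; do python3 -m jog '[[[0.05,0,0.03],[0,-0.3,0]],[[0,0,0],[0,0,0]],[[0,0,0],[0,0,0]]]'|sed -n 2,4p
python3 -m jog '[[[0.05,0,0.03],[0,0,0]],[[0,0,0],[0,0,0]],[[0,0,0],[0,0,0]]]'|sed -n 2,4p
python3 -m jog '[[[0.05,0,0.03],[0,0,0]],[[0,0,0],[0,0,0]],[[0,0,0],[0,0,0]]]'|sed -n 2,4p; done
python3 -c "
from h import *
plan([.6595,.150,.090],Rt(195,-60))
img,d,W=cloud('top'); hsv=cv2.cvtColor(img,cv2.COLOR_BGR2HSV).astype(int); H,S=hsv[...,0],hsv[...,1]
b=(W[...,2]>.1)&(W[...,2]<.14)&(H>100)&(H<130)&(S>120)&(np.hypot(W[...,0]-.67,W[...,1]-.15)<.05)
P=W[b]; print('cap',b.sum(),P.mean(0),np.median(P[:,2]))"
```

```text
eef_pos: [0.6589, 0.15, 0.0908]
tcp_rot: [-0.113, 0.857, 0.066, 0.498]
force: [-0.9, -0.6, 1.2]
eef_pos: [0.6589, 0.15, 0.0907]
tcp_rot: [-0.113, 0.857, 0.066, 0.499]
force: [-3.3, -2.3, 5.1]
eef_pos: [0.6589, 0.15, 0.0907]
tcp_rot: [-0.113, 0.857, 0.066, 0.499]
force: [-4.4, -3.6, 7.9]
pos [0.6589 0.15   0.0907] t 23.85 q [ 0.38  1.56 -1.25  2.27  2.83  1.52 -0.26]
shift (tool now) cm [ 0.03 -0.01  0.08] | then turn deg [0.05 0.43 0.01] | shift if after turn [ 0.03 -0.01  0.08]
cap 125 [0.661223   0.1501759  0.12363956] 0.12388763461930215
```

```bash
python3 -m jog '[[[-0.08,0,-0.05],[0,0,0]],[[0,0,0],[0,0,0]],[[0,0,0],[0,0,0]]]'
python3 -m jog '[[[0,0,0],[0,0,0]],[[0,0,0],[0,0,0]],[[0,0,0],[0,0,0]],[[0,0,0],[0,0,0]],[[0,0,0],[0,0,0]],[[0,0,0],[0,0,0]],[[0,0,0],[0,0,0]]]' 100
python3 -m jog '[[[0,0,-0.5],[0,0,0]],[[0,0,-1],[0,0,0]],[[0,0,-2],[0,0,0]],[[0,0,-2.5],[0,0,0]],[[0,0,-2.5],[0,0,0]],[[0,0,-2.5],[0,0,0]],[[0,0,-2.5],[0,0,0]],[[0,0,0],[0,0,0]],[[0,0,0],[0,0,0]]]'
python3 -c "
from h import *
plan([.487,.1406,.25],Rt(195,0))
D={}
for n in ('top','side'):
    img,d,W=cloud(n); D[n]=img; np.savez(n+'3.npz',img=img,W=W)
cv2.imwrite('pics/v3.png',np.hstack([cv2.resize(D['top'][100:300,110:310],None,fx=2,fy=2),cv2.resize(D['side'][120:320,120:320],None,fx=2,fy=2)]))"
```

```text
time_s: 24.15
eef_pos: [0.6589, 0.15, 0.0907]
tcp_rot: [-0.113, 0.857, 0.066, 0.498]
force: [-2.1, -1.8, 5.7]
finger_gap: 0.0457
grasp_force: 30.0
time_s: 24.73
eef_pos: [0.6586, 0.1498, 0.0896]
tcp_rot: [-0.113, 0.858, 0.066, 0.497]
force: [0.5, 0.1, 0.6]
finger_gap: 0.088
grasp_force: 0.0
time_s: 25.48
eef_pos: [0.5744, 0.1247, 0.1539]
tcp_rot: [-0.114, 0.859, 0.067, 0.494]
force: [-0.3, 0.0, 0.5]
finger_gap: 0.088
grasp_force: 0.0
pos [0.5744 0.1247 0.1539] t 25.48 q [ 0.37  1.55 -1.47  2.56  2.64  1.83 -0.25]
shift (tool now) cm [ -4.26   3.84 -11.76] | then turn deg [ 0.18 59.81  0.11] | shift if after turn [ 8.03  3.8  -9.61]
```

View pics/v3.png

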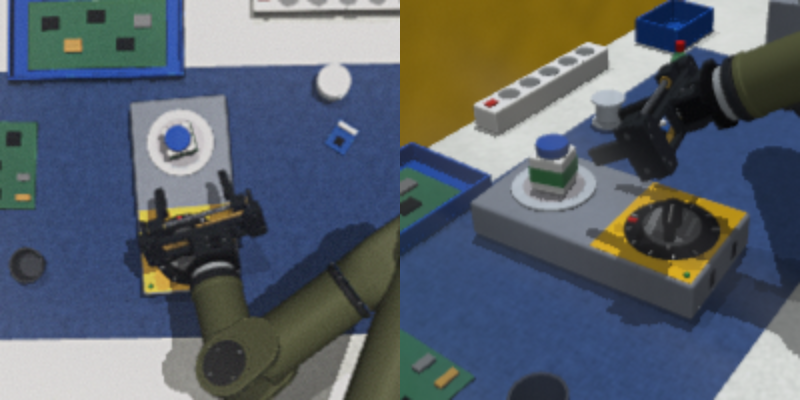

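The jar stands upright in the middle of the plate (right crop (552,165)) and the dial is untouched. Next I raise the arm, straighten the tool, shut the fingers and turn for the dial push.

```bash
python3 -m jog '[[[-2,0,-1.2],[0,0,0]],[[-2,0,-1.2],[0,0,0]],[[-2,0,-1.2],[0,0,0]],[[-2,0,-1.2],[0,0,0]],[[-2,0,-1.2],[0,0,0]]]' 0
python3 -m jog '[[[0,0,0],[0,6,0]],[[0,0,0],[0,6,0]],[[0,0,0],[0,6,0]],[[0,0,0],[0,6,0]],[[0,0,0],[0,6,0]],[[0,0,0],[0,6,0]],[[0,0,0],[0,6,0]],[[0,0,0],[0,6,0]],[[0,0,0],[0,6,0]],[[0,0,0],[0,6,0]]]'
python3 -c "
from h import *
plan([.447,.152,.20],Rt(114.5,0))"
```

```text
time_s: 26.0
eef_pos: [0.5754, 0.1252, 0.2718]
tcp_rot: [-0.115, 0.859, 0.066, 0.494]
force: [0.7, -0.8, 0.2]
finger_gap: 0.0569
grasp_force: 0.0
time_s: 26.83
eef_pos: [0.5757, 0.1243, 0.2714]
tcp_rot: [-0.133, 0.991, -0.001, -0.001]
force: [0.8, 0.0, -0.2]
finger_gap: 0.0001
grasp_force: 0.0
pos [0.5757 0.1243 0.2714] t 26.83 q [ 0.34  0.94 -1.33  1.63  0.94  1.34  0.7 ]
shift (tool now) cm [11.66  6.07  7.17] | then turn deg [-1.700e-01 -8.000e-02  8.076e+01] | shift if after turn [  7.86 -10.56   7.14]
```

```bash
python3 -m jog '[[[0,0,0],[0,0,6.73]],[[0,0,0],[0,0,6.73]],[[0,0,0],[0,0,6.73]],[[0,0,0],[0,0,6.73]],[[0,0,0],[0,0,6.73]],[[0,0,0],[0,0,6.73]],[[0,0,0],[0,0,6.73]],[[0,0,0],[0,0,6.73]],[[0,0,0],[0,0,6.73]],[[0,0,0],[0,0,6.73]]]'
python3 -m jog '[[[0,0,0],[0,0,6.73]],[[0,0,0],[0,0,6.73]],[[1.6,-2.1,1],[0,0,0]],[[1.6,-2.1,1],[0,0,0]],[[1.6,-2.1,1],[0,0,0]],[[1.6,-2.1,1],[0,0,0]],[[1.5,-2.1,1],[0,0,0]],[[0,0,0],[0,0,0]],[[0,0,0],[0,0,0]]]'
python3 - <<'E'
from h import *
plan([.447,.152,.092],Rt(114.5,0))
img,d,W=cloud('side'); np.savez('side4.npz',img=img,W=W); cv2.imwrite('pics/s4.png',cv2.resize(img[150:300,150:350],None,fx=3.5,fy=3.5,interpolation=2))
# cross-check dial from side view 0 : hub+arm points above disc
W=np.load('side3.npz')['W']; ax=np.array([.487,.1406]); m=(W[...,2]>.085)&(W[...,2]<.1)&(np.hypot(W[...,0]-ax[0],W[...,1]-ax[1])<.045)
P=W[m][:,:2]; far=P[np.hypot(*(P-ax).T)>.016]; f=far.mean(0)-ax; print("side arm az",len(far),np.degrees(np.arctan2(f[1],f[0])),np.hypot(*f))
E
```

```text
time_s: 27.67
eef_pos: [0.5755, 0.1242, 0.2704]
tcp_rot: [0.441, 0.897, -0.0, 0.001]
force: [-0.5, -0.2, 0.3]
finger_gap: 0.0004
grasp_force: 0.0
time_s: 28.42
eef_pos: [0.4464, 0.1528, 0.2201]
tcp_rot: [0.54, 0.842, -0.001, 0.001]
force: [1.1, 0.6, 0.3]
finger_gap: 0.0004
grasp_force: 0.0
pos [0.4464 0.1528 0.2201] t 28.42 q [ 0.17  0.72 -0.99  2.03  0.83  0.85 -0.88]
shift (tool now) cm [-0.07  0.03 12.81] | then turn deg [-0.02  0.13  0.14] | shift if after turn [-0.1   0.02 12.81]
side arm az 49 112.22282215426873 0.03134774900897238
```

View pics/s4.png

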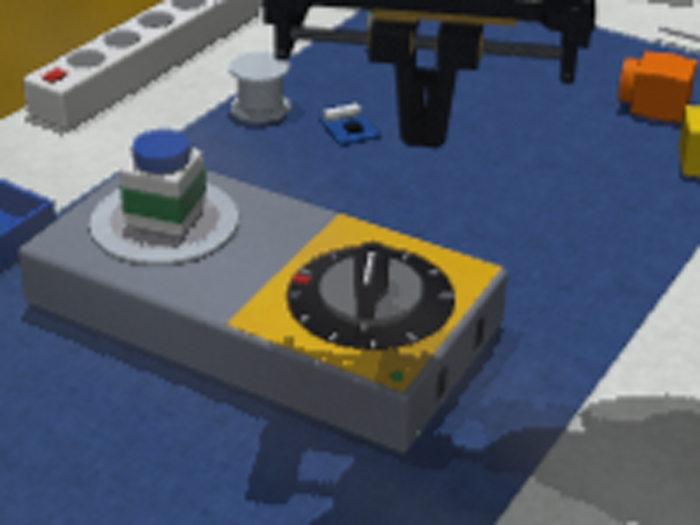

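The jar is fine at crop (163,195). The shut fingers hang before the dial, whose arm is at (370,275) and red tab at (300,280). I'll lower the fingers behind the pointer arm.

```bash
python3 -m jog '[[[0,0,2.5],[0,0,0]],[[0,0,2.5],[0,0,0]],[[0,0,2.5],[0,0,0]],[[0,0,2],[0,0,0]],[[0,0,2],[0,0,0]],[[0,0,1.2],[0,0,0]],[[0,0,0],[0,0,0]],[[0,0,0],[0,0,0]]]'
python3 - <<'E'
from h import *
plan([.447,.152,.092],Rt(114.5,0))
s=bot.get_state(); c=R.from_quat(s["tcp_rot"]).inv().apply(np.array([.487,.1406,s["eef_pos"][2]])-s["eef_pos"])*100
print("axis in tool cm",c.round(2))
for d in (6,3,2,1):
    Rd=R.from_rotvec([0,0,d],degrees=True); print(d,(c-Rd.apply(c)).round(3))
E
```

```text
time_s: 29.13
eef_pos: [0.4485, 0.153, 0.0926]
tcp_rot: [0.542, 0.84, 0.0, 0.0]
force: [-1.0, 0.0, 0.4]
finger_gap: 0.0004
grasp_force: 0.0
pos [0.4485 0.153  0.0926] t 29.13 q [ 0.03  0.91 -0.77  2.12  1.19  0.64 -1.18]
shift (tool now) cm [-0.02 -0.18  0.06] | then turn deg [ 0.02  0.01 -0.17] | shift if after turn [-0.02 -0.18  0.06]
axis in tool cm [-2.71  3.    0.  ]
6 [0.298 0.3   0.   ]
3 [0.153 0.146 0.   ]
2 [0.103 0.096 0.   ]
1 [0.052 0.048 0.   ]
```

```bash
python3 -m jog '[[[0,0.3,0],[0,0,0]],[[0,0.25,0],[0,0,0]],[[0,0.1,0],[0,0,0]],[[0,0,0],[0,0,0]],[[0,0,0],[0,0,0]]]'
python3 -m jog '[[[0.157,0.195,0],[0,0,4]],[[0.157,0.195,0],[0,0,4]],[[0.157,0.195,0],[0,0,4]],[[0.157,0.195,0],[0,0,4]],[[0.157,0.195,0],[0,0,4]],[[0.157,0.195,0],[0,0,4]],[[0.157,0.195,0],[0,0,4]],[[0.157,0.195,0],[0,0,4]],[[0.157,0.195,0],[0,0,4]],[[0.157,0.195,0],[0,0,4]]]'
cat >> h.py <<'E'
def dial(show=None):
    ax=np.array([.487,.1406]); s=bot.get_state()
    for n in('top','side'):
        img,d,W=cloud(n); r=np.hypot(W[...,0]-ax[0],W[...,1]-ax[1]); 
        m=(W[...,2]>.083)&(W[...,2]<.102)&(r<.043)&(r>.016); f=W[m][:,:2]-ax
        if m.any(): print(n,m.sum(),"arm az",np.degrees(np.arctan2(np.median(f[:,1]),np.median(f[:,0]))).round(1))
        if show==n: 
            a,b=(170,200) if n=='top' else (215,210)
            cv2.imwrite(f"pics/d{s['time_s']:.0f}.png",cv2.resize(img[b-25:b+65,a-25:a+95],None,fx=6,fy=6,interpolation=2))
    c=R.from_quat(s["tcp_rot"]).inv().apply(np.array([*ax,s["eef_pos"][2]])-s["eef_pos"])*100
    x=R.from_quat(s["tcp_rot"]).apply([1,0,0]); print("axis in tool cm",c.round(2),"tool x az",np.degrees(np.arctan2(x[1],x[0])).round(2),"z",s["eef_pos"][2].round(4),"q",s["q"].round(2))
E
python3 -c "
from h import *
dial()"
```

```text
time_s: 29.55
eef_pos: [0.4537, 0.1555, 0.0929]
tcp_rot: [0.542, 0.84, 0.0, 0.0]
force: [0.3, 0.1, 0.4]
finger_gap: 0.0003
grasp_force: 0.0
time_s: 30.38
eef_pos: [0.4696, 0.1739, 0.0926]
tcp_rot: [0.797, 0.604, -0.0, -0.001]
force: [-2.3, 2.2, -0.2]
finger_gap: 0.0006
grasp_force: 1.2
side 52 arm az 91.1
axis in tool cm [-2.73  2.58 -0.01] tool x az 74.27 z 0.0926 q [-0.06  0.89 -0.65  2.05  1.04  0.58 -1.74]
```

```bash
python3 -m jog '[[[0.173,0.197,0],[0,0,4]],[[0.173,0.197,0],[0,0,4]],[[0.173,0.197,0],[0,0,4]],[[0.173,0.197,0],[0,0,4]],[[0.173,0.197,0],[0,0,4]],[[0.173,0.197,0],[0,0,4]],[[0.173,0.197,0],[0,0,4]],[[0.173,0.197,0],[0,0,4]]]'
python3 -m jog '[[[0.173,0.197,0],[0,0,4]],[[0.173,0.197,0],[0,0,4]],[[0.173,0.197,0],[0,0,4]],[[0.173,0.197,0],[0,0,4]],[[0.173,0.197,0],[0,0,4]],[[0.173,0.197,0],[0,0,4]],[[0.173,0.197,0],[0,0,4]],[[0,0,0],[0,0,0]]]'
python3 -c "
from h import *
dial('side')"; ls pics
```

```text
time_s: 31.15
eef_pos: [0.4904, 0.1778, 0.0926]
tcp_rot: [0.932, 0.361, -0.0, -0.001]
force: [-0.8, 0.9, 0.5]
finger_gap: 0.0002
grasp_force: 1.1
time_s: 31.82
eef_pos: [0.5079, 0.1713, 0.0925]
tcp_rot: [0.992, 0.125, -0.001, 0.0]
force: [-0.8, 2.0, 0.6]
finger_gap: 0.0005
grasp_force: 0.6
side 39 arm az 55.0
axis in tool cm [-2.79  2.46  0.  ] tool x az 14.39 z 0.0925 q [-0.15  0.87 -0.44  1.95  0.75  0.5  -2.45]
crop1.png
d32.png
s1.png
s4.png
side0.png
side1.png
side2.png
top0.png
top1.png
top2.png
v1.png
v2.png
v3.png
```

```bash
python3 -m jog '[[[0,-1,0],[0,0,0]],[[0,-1,0],[0,0,0]],[[0,0,-3],[0,0,0]],[[0,0,-3],[0,0,0]],[[0,-3,-3],[0,0,0]],[[0,-3,-3],[0,0,0]],[[0,-3,-3],[0,0,0]],[[0,0,0],[0,0,0]]]'
cat >> h.py <<'E'
def dial2(tag):
    ax=np.array([.487,.1406])
    for n in('top','side'):
        img,d,W=cloud(n); np.savez(n+tag,img=img,W=W); hsv=cv2.cvtColor(img,cv2.COLOR_BGR2HSV).astype(int); H,S,V=hsv[...,0],hsv[...,1],hsv[...,2]
        r=np.hypot(W[...,0]-ax[0],W[...,1]-ax[1]); az=lambda f:np.degrees(np.arctan2(f[1],f[0])).round(1)
        hi=(W[...,2]>.083)&(W[...,2]<.103)&(r<.043); m=hi&(r>.017); w=hi&(S<60)&(V>np.percentile(V[hi],80) if hi.any() else 0)
        red=(r<.075)&(r>.03)&((H<8)|(H>172))&(S>110)&(V>60)&(W[...,2]<.08)
        print(n,"hub centre",(W[hi&(r<.012)][:,:2].mean(0)*1000).round(1),"arm",m.sum(),az((W[m][:,:2]-ax).mean(0)) if m.any() else None,"white",w.sum(),az((W[w][:,:2]-ax).mean(0)) if w.any() else None,"red",red.sum(),az((W[red][:,:2]-ax).mean(0)) if red.any() else None)
E
python3 -c "
from h import *
dial2('5')
plan([.487,.1406,.2],Rt(50,0))"
```

```text
time_s: 32.58
eef_pos: [0.4802, 0.2878, 0.2474]
tcp_rot: [0.991, 0.131, 0.004, -0.007]
force: [1.0, 1.6, 1.2]
finger_gap: 0.0002
grasp_force: 0.0
top hub centre [487.7 140. ] arm 26 14.8 white 14 18.3 red 11 16.5
side hub centre [485.5 143.4] arm 61 27.8 white 17 19.8 red 10 18.4
pos [0.4808 0.2792 0.2422] t 32.68 q [-0.24  0.68 -0.62  1.78  0.51  0.85 -2.42]
shift (tool now) cm [-2.92 13.57  4.19] | then turn deg [ -0.05  -0.17 -35.35] | shift if after turn [-10.22   9.38   4.22]
```

Run:
```python
from h import *
az=lambda f:np.degrees(np.arctan2(f[1],f[0])).round(2)
for n in('top','side'):
    c=vision.camera_info(n); K=np.array(c["camera_matrix"]); Rm=cv2.Rodrigues(np.array(c["rvec"],float))[0]; t=np.array(c["tvec"],float).ravel(); dist=np.array([c["k1"],0,0,0.])
    print(n,"cam at",(-Rm.T@t).round(3))
    I=np.mean([vision.capture(n)[0].astype(float) for _ in range(8)],0).astype(np.float32); np.save(n+"avg.npy",I)
    def grid(z,ax,h=.065,s=.0005): # ortho view of plane z, x up, y left
        g=np.arange(-h,h,s); X,Y=np.meshgrid(g,g,indexing='ij'); P=np.stack([X+ax[0],Y+ax[1],np.full_like(X,z)],-1).reshape(-1,3)
        uv=cv2.projectPoints(P,np.array(c["rvec"],float),t,K,dist)[0].reshape(*X.shape,2).astype(np.float32)
        return X,Y,cv2.remap(I,uv[...,0],uv[...,1],cv2.INTER_CUBIC)
    ax=np.array([.487,.1406])
    # refine axis from disc/scale ring at z=.055 (scale yellow boundary)
    X,Y,G=grid(.057,ax,.09); hsv=cv2.cvtColor(np.clip(G,0,255).astype(np.uint8),cv2.COLOR_BGR2HSV); 
    y=((hsv[...,0]>18)&(hsv[...,0]<38)&(hsv[...,1]>110)); m=(~y)&(np.hypot(X,Y)<.064)
    o=np.array([X[m].mean(),Y[m].mean()]); print(" scale disc centre",(ax+o).round(4),"dia",2*np.sqrt(m.sum()*.25e-6/np.pi))
    red=(((hsv[...,0]<9)|(hsv[...,0]>170))&(hsv[...,1]>110)&(hsv[...,2]>60)&(np.hypot(X,Y)<.07))
    w=np.clip(G[...,2]-np.maximum(G[...,1],G[...,0])-25,0,None)*(np.hypot(X,Y)<.07)*(np.hypot(X,Y)>.035)
    rc=np.array([(w*X).sum(),(w*Y).sum()])/w.sum()-o; print(" red",az(rc),np.hypot(*rc))
    X,Y,G=grid(.094,ax+o); L=G.mean(-1); r=np.hypot(X,Y)
    a=np.radians(np.arange(-60,100,1)); R_=np.arange(.014,.036,.001)
    prof=[]
    g0=-.065; 
    for th in a:
        u=((R_*np.cos(th)-g0)/.0005).astype(np.float32); v=((R_*np.sin(th)-g0)/.0005).astype(np.float32)
        prof.append(cv2.remap(L.astype(np.float32),v.reshape(1,-1),u.reshape(1,-1),cv2.INTER_LINEAR).mean())
    prof=np.array(prof); k=np.degrees(a)
    print(" prof",[(int(q),int(p)) for q,p in zip(k[::4],prof[::4]) if -20<q<60])
    cv2.imwrite(f"pics/o_{n}.png",cv2.resize(np.clip(G[::-1,::-1],0,255).astype(np.uint8),(400,400)))
cv2.imwrite("pics/ortho.png",np.hstack([cv2.imread("pics/o_top.png"),cv2.imread("pics/o_side.png")]))
```

```text
top cam at [ 0.479 -0.002  1.613]
 scale disc centre [0.4875 0.1411] dia 0.11292251343519881
 red 29.97 0.039866115984459216
 prof [(-16, 123), (-12, 115), (-8, 102), (-4, 89), (0, 67), (4, 52), (8, 61), (12, 104), (16, 140), (20, 132), (24, 98), (28, 67), (32, 56), (36, 59), (40, 69), (44, 84), (48, 93), (52, 100), (56, 106), (59, 108)]
side cam at [0.102 0.775 0.629]
 scale disc centre [0.489  0.1426] dia 0.11517208679645831
 red -98.46 0.0066733206810958125
 prof [(-16, 131), (-12, 130), (-8, 128), (-4, 125), (0, 122), (4, 120), (8, 125), (12, 134), (16, 127), (20, 102), (24, 76), (28, 57), (32, 47), (36, 40), (40, 40), (44, 40), (48, 39), (52, 39), (56, 39), (59, 39)]
```

View pics/ortho.png

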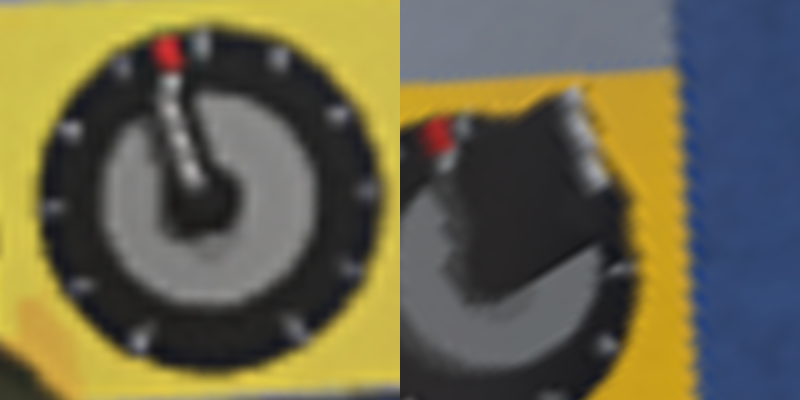

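The top ortho picture shows the white line running from hub (200,190) to (170,80) and the red tab at (170,53), so the pointer is nearly on the mark. Now I'll work out the difference exactly.

```bash
cat > fine.py <<'E'
from h import *
import sys
def run(fresh):
    for n in('top','side'):
        c=vision.camera_info(n); K=np.array(c["camera_matrix"]); t=np.array(c["tvec"],float); rv=np.array(c["rvec"],float); dist=np.array([c["k1"],0,0,0.])
        I=np.mean([vision.capture(n)[0].astype(float) for _ in range(6)],0).astype(np.float32) if fresh else np.load(n+"avg.npy")
        def grid(z,ax,h=.065,s=.0005):
            g=np.arange(-h,h,s); X,Y=np.meshgrid(g,g,indexing='ij'); P=np.stack([X+ax[0],Y+ax[1],np.full_like(X,z)],-1).reshape(-1,3)
            uv=cv2.projectPoints(P,rv,t,K,dist)[0].reshape(*X.shape,2).astype(np.float32)
            return X,Y,np.clip(cv2.remap(I,uv[...,0],uv[...,1],cv2.INTER_CUBIC),0,255)
        ax=np.array([.487,.1406]); X,Y,G=grid(.057,ax,.09); hsv=cv2.cvtColor(G.astype(np.uint8),cv2.COLOR_BGR2HSV)
        y=((hsv[...,0]>18)&(hsv[...,0]<38)&(hsv[...,1]>110)); m=(~y)&(np.hypot(X,Y)<.064); ax=ax+[X[m].mean(),Y[m].mean()]
        if n=='side': ax=np.array([.4875,.1411])
        X,Y,G=grid(.059,ax,.07); w=np.clip(G[...,2]-G[...,1]-50,0,None)*(np.hypot(X,Y)<.065)*(np.hypot(X,Y)>.035)
        r=np.array([(w*X).sum(),(w*Y).sum()])/w.sum(); ra=np.degrees(np.arctan2(r[1],r[0]))
        X,Y,G=grid(.094,ax); hsv=cv2.cvtColor(G.astype(np.uint8),cv2.COLOR_BGR2HSV); L=G.min(-1); rr=np.hypot(X,Y); a=np.degrees(np.arctan2(Y,X)); off=rr*np.radians(a-ra)
        m=(rr>.010)&(rr<.034)&(abs(off)<.0065); w=np.clip(L-np.percentile(L[m],60),0,None)*m
        p=np.array([(w*X).sum(),(w*Y).sum()])/w.sum(); C=np.cov(np.c_[X[m],Y[m]].T,aweights=w[m]+1e-9); v=np.linalg.eigh(C)[1][:,1]; v*=np.sign(v@p)
        print(n,"axis",ax.round(4),"red az",ra.round(2),"r",np.hypot(*r).round(4),"| white centroid az",np.degrees(np.arctan2(p[1],p[0])).round(2),"r",np.hypot(*p).round(4),"line dir",np.degrees(np.arctan2(v[1],v[0])).round(2))
run(len(sys.argv)>1)
E
python3 fine.py
```

```text
top axis [0.4875 0.1411] red az 15.42 r 0.0508 | white centroid az 17.54 r 0.022 line dir 17.72
side axis [0.4875 0.1411] red az 17.7 r 0.0518 | white centroid az 16.16 r 0.0209 line dir 17.8
```

Both views agree that the pointer is about 1.5° counter-clockwise of the mark. I'll go back to the last contact pose and nudge it that far.

```bash
python3 -c "
from h import *
plan([.5029,.1907,.1825],Rt(14.4,0))"
python3 -m jog '[[[0,3,2],[0,0,0]],[[0,3,2],[0,0,0]],[[0,3,2],[0,0,0]],[[0,0,0],[0,0,0]],[[0,0,0],[0,0,0]]]'
python3 -c "
from h import *
plan([.5029,.1907,.0925],Rt(14.4,0))"
```

```text
pos [0.4813 0.2764 0.2408] t 33.48 q [-0.24  0.68 -0.62  1.78  0.51  0.85 -2.42]
shift (tool now) cm [-0.04  8.84  5.83] | then turn deg [ 0.    0.03 -0.02] | shift if after turn [-0.04  8.84  5.83]
time_s: 33.9
eef_pos: [0.5036, 0.1866, 0.1796]
tcp_rot: [0.992, 0.123, -0.002, 0.001]
force: [-0.7, 0.2, 0.4]
finger_gap: 0.0004
grasp_force: 0.0
pos [0.5036 0.1866 0.1796] t 33.9 q [-0.1   0.74 -0.57  1.89  0.61  0.69 -2.36]
shift (tool now) cm [ 0.06 -0.43  8.71] | then turn deg [ 0.1   0.2  -0.24] | shift if after turn [ 0.03 -0.41  8.71]
```

```bash
python3 -m jog '[[[0,-0.4,0],[0,0,0]],[[0,0,2.5],[0,0,0]],[[0,0,2.5],[0,0,0]],[[0,0,2.5],[0,0,0]],[[0,0,1.2],[0,0,0]],[[0,0,0],[0,0,0]],[[0,0,0],[0,0,0]],[[0,0,0],[0,0,0]]]'
python3 -c "
from h import *
plan([.5079,.1713,.0925],Rt(14.4,0)); dial()"
```

```text
time_s: 34.57
eef_pos: [0.5031, 0.195, 0.0951]
tcp_rot: [0.992, 0.126, 0.001, -0.001]
force: [0.3, 0.0, 0.0]
finger_gap: 0.0005
grasp_force: 0.0
pos [0.5031 0.195  0.0951] t 34.57 q [-0.19  0.86 -0.44  1.94  0.74  0.5  -2.48]
shift (tool now) cm [-0.13  2.41  0.26] | then turn deg [-0.09 -0.11  0.07] | shift if after turn [-0.12  2.41  0.26]
side 32 arm az 42.0
axis in tool cm [-2.92  4.86 -0.01] tool x az 14.47 z 0.0951 q [-0.19  0.86 -0.44  1.94  0.74  0.5  -2.48]
```

```bash
python3 -m jog '[[[-0.1,0.8,0.2],[0,0,0]],[[0,0.8,0],[0,0,0]],[[0,0.5,0],[0,0,0]],[[0,0.2,0],[0,0,0]],[[0,0,0],[0,0,0]],[[0,0,0],[0,0,0]]]'
python3 -c "
from h import *
plan([.5079,.1713,.0925],Rt(14.4,0))"
```

```text
time_s: 35.17
eef_pos: [0.5074, 0.1701, 0.0918]
tcp_rot: [0.992, 0.125, -0.0, 0.0]
force: [0.1, -0.0, -0.6]
finger_gap: 0.0004
grasp_force: 0.0
pos [0.5074 0.1701 0.0918] t 35.17 q [-0.15  0.87 -0.44  1.95  0.75  0.49 -2.46]
shift (tool now) cm [ 0.08 -0.1  -0.07] | then turn deg [ 0.02  0.05 -0.05] | shift if after turn [ 0.08 -0.1  -0.07]
```

```bash
python3 -m jog '[[[0,0.04,0],[0,0,0]],[[0,0,0],[0,0,0]]]' | sed -n '2p;4p'
python3 -m jog '[[[0,0.04,0],[0,0,0]],[[0,0,0],[0,0,0]]]' | sed -n '2p;4p'
python3 fine.py x
```

```text
eef_pos: [0.5073, 0.1701, 0.0918]
force: [0.9, 0.6, 0.7]
eef_pos: [0.5075, 0.1698, 0.0918]
force: [0.1, 0.5, 0.2]fine.py:15: RuntimeWarning: invalid value encountered in divide
  r=np.array([(w*X).sum(),(w*Y).sum()])/w.sum(); ra=np.degrees(np.arctan2(r[1],r[0]))
Traceback (most recent call last):
  File "fine.py", line 20, in <module>
    run(len(sys.argv)>1)
    ~~~^^^^^^^^^^^^^^^^^
  File "fine.py", line 17, in run
    m=(rr>.010)&(rr<.034)&(abs(off)<.0065); w=np.clip(L-np.percentile(L[m],60),0,None)*m
                                                        ~~~~~~~~~~~~~^^^^^^^^^
IndexError: index -1 is out of bounds for axis 0 with size 0
```

```bash
f(){ sed -n '2p;4p'|tr '\n' ' '; echo; }
python3 -m jog '[[[0,0.05,0],[0,0,0]],[[0,0,0],[0,0,0]],[[0,0,0],[0,0,0]]]' | f
python3 -m jog '[[[0,0.05,0],[0,0,0]],[[0,0,0],[0,0,0]],[[0,0,0],[0,0,0]]]' | f
python3 -m jog '[[[0,0.05,0],[0,0,0]],[[0,0,0],[0,0,0]],[[0,0,0],[0,0,0]]]' | f
python3 -c "
from h import *
print(np.mean([ (vision.capture('side'),bot.get_state()['force'])[1] for _ in range(8)],0).round(2))"
```

```text
eef_pos: [0.5077, 0.1693, 0.0919] force: [0.8, 1.2, 0.4] 
eef_pos: [0.5077, 0.1693, 0.0918] force: [-0.6, 1.4, 0.0] 
eef_pos: [0.5078, 0.169, 0.0919] force: [-0.7, 2.8, -0.3] 
[-0.72  2.63 -0.39]
```

```bash
python3 -m jog '[[[0,0.06,0],[0,0,0]],[[0,0,0],[0,0,0]],[[0,0,0],[0,0,0]]]' | sed -n '2p;4p'
python3 -m jog '[[[0,-1,0],[0,0,0]],[[0,-1,0],[0,0,0]],[[0,0,-3],[0,0,0]],[[0,0,-3],[0,0,0]],[[0,-3,-3],[0,0,0]],[[0,-3,-3],[0,0,0]],[[0,-3,-3],[0,0,0]],[[0,0,0],[0,0,0]]]' | head -2
python3 fine.py x; python3 -c "
from h import *
dial2('6')"
```

```text
eef_pos: [0.5082, 0.168, 0.0919]
force: [-0.7, 2.7, 0.4]
time_s: 37.87
eef_pos: [0.4801, 0.2829, 0.2465]
top axis [0.4875 0.1411] red az 15.47 r 0.0509 | white centroid az 10.79 r 0.0233 line dir 11.56
side axis [0.4875 0.1411] red az 17.73 r 0.0518 | white centroid az 10.17 r 0.0224 line dir 11.18
top hub centre [487.7 140.1] arm 26 8.7 white 15 12.7 red 10 16.2
side hub centre [485.4 143.9] arm 60 21.2 white 18 15.4 red 12 18.2
```

The pointer overshot: it moved about 6°, to around 11.4°, and the mark is at about 16°. I'll push it back about 4.7° from the other side, touching near the arm's end for a longer lever.

```bash
python3 -m jog '[[[0,0,0],[0,0,-5.8]],[[0,0,0],[0,0,-5.8]],[[0,0,0],[0,0,0]]]' | tail -0
python3 -c "
from h import *
plan([.5218,.1185,.2],Rt(26,0))"
```

```text
pos [0.4812 0.2727 0.2401] t 38.82 q [-0.2   0.69 -0.68  1.79  0.55  0.87 -2.26]
shift (tool now) cm [-3.14 15.63  4.  ] | then turn deg [-0.03  0.05  0.12] | shift if after turn [-3.11 15.64  4.01]Exception ignored on flushing sys.stdout:
BrokenPipeError: [Errno 32] Broken pipe
```

```bash
python3 -m jog '[[[-0.62,3.1,0.8],[0,0,0]],[[-0.62,3.1,0.8],[0,0,0]],[[-0.62,3.1,0.8],[0,0,0]],[[-0.62,3.1,0.8],[0,0,0]],[[-0.62,3.1,0.8],[0,0,0]],[[0,0,0],[0,0,0]],[[0,0,0],[0,0,0]]]' | head -2
python3 -c "
from h import *
plan([.5218,.1185,.0925],Rt(26,0))"
```

```text
time_s: 39.4
eef_pos: [0.5215, 0.1173, 0.1996]
pos [0.5215 0.1173 0.1996] t 39.4 q [ 0.08  0.72 -0.66  1.88  0.63  0.76 -2.06]
shift (tool now) cm [ 0.1  -0.11 10.7 ] | then turn deg [ 0.04  0.13 -0.43] | shift if after turn [ 0.08 -0.1  10.71]
```

```bash
python3 -m jog '[[[0.1,0,2.5],[0,0,-0.3]],[[0,0,2.5],[0,0,0]],[[0,0,2.5],[0,0,0]],[[0,0,2],[0,0,0]],[[0,0,1],[0,0,0]],[[0,0,0],[0,0,0]],[[0,0,0],[0,0,0]]]' | sed -n '1,2p;4p'
python3 -c "
from h import *
plan([.5210,.1226,.0925],Rt(26,0))"
```

```text
time_s: 39.98
eef_pos: [0.5221, 0.1215, 0.0957]
force: [-0.5, -0.2, 0.5]
pos [0.5221 0.1215 0.0957] t 39.98 q [-0.02  0.87 -0.51  1.95  0.81  0.54 -2.21]
shift (tool now) cm [-0.05 -0.14  0.32] | then turn deg [-0.04  0.    0.32] | shift if after turn [-0.05 -0.14  0.32]
```

```bash
f(){ sed -n '2p;4p'|tr '\n' ' '; echo; }
python3 -m jog '[[[0.02,-0.1,0.25],[0,0,0]],[[0,0,0],[0,0,0]],[[0,0,0],[0,0,0]]]' | f
python3 -m jog '[[[0.01,-0.05,0],[0,0,0]],[[0,0,0],[0,0,0]],[[0,0,0],[0,0,0]]]' | f
python3 -m jog '[[[0.01,-0.05,0],[0,0,0]],[[0,0,0],[0,0,0]],[[0,0,0],[0,0,0]]]' | f
```

```text
eef_pos: [0.5223, 0.1216, 0.0936] force: [-0.5, -0.9, -0.2] 
eef_pos: [0.5218, 0.1218, 0.093] force: [-0.0, -0.5, -0.9] 
eef_pos: [0.5216, 0.1223, 0.0927] force: [-0.4, -0.2, 0.6]
```

```bash
f(){ sed -n '2p;4p'|tr '\n' ' '; echo; }
python3 -m jog '[[[0.01,-0.05,0],[0,0,0]],[[0,0,0],[0,0,0]],[[0,0,0],[0,0,0]]]' | f
python3 -m jog '[[[0.01,-0.05,0],[0,0,0]],[[0,0,0],[0,0,0]],[[0,0,0],[0,0,0]]]' | f
python3 -m jog '[[[0.01,-0.05,0],[0,0,0]],[[0,0,0],[0,0,0]],[[0,0,0],[0,0,0]]]' | f
python3 -m jog '[[[0.01,-0.05,0],[0,0,0]],[[0,0,0],[0,0,0]],[[0,0,0],[0,0,0]]]' | f
```

```text
eef_pos: [0.5214, 0.1228, 0.0927] force: [-0.4, -0.7, -0.4] 
eef_pos: [0.5213, 0.1233, 0.0927] force: [-0.6, 0.8, -0.2] 
eef_pos: [0.5211, 0.1238, 0.0927] force: [-0.1, 0.6, 0.0] 
eef_pos: [0.521, 0.1242, 0.0927] force: [0.2, 0.5, 0.7]
```

```bash
f(){ sed -n '2p;4p'|tr '\n' ' '; echo; }
python3 -m jog '[[[0.01,-0.05,0],[0,0,0]],[[0,0,0],[0,0,0]],[[0,0,0],[0,0,0]]]' | f
python3 -m jog '[[[0.01,-0.05,0],[0,0,0]],[[0,0,0],[0,0,0]],[[0,0,0],[0,0,0]]]' | f
python3 -m jog '[[[0.01,-0.05,0],[0,0,0]],[[0,0,0],[0,0,0]],[[0,0,0],[0,0,0]]]' | f
python3 -m jog '[[[0.01,-0.05,0],[0,0,0]],[[0,0,0],[0,0,0]],[[0,0,0],[0,0,0]]]' | f
```

```text
eef_pos: [0.5209, 0.1247, 0.0927] force: [-0.1, 0.2, 0.2] 
eef_pos: [0.5208, 0.125, 0.0927] force: [0.0, -0.9, 0.2] 
eef_pos: [0.5207, 0.1253, 0.0927] force: [1.0, -1.7, 1.0] 
eef_pos: [0.5206, 0.126, 0.0927] force: [1.4, -1.3, 0.3]
```

```bash
f(){ sed -n '1,2p;4p'|tr '\n' ' '; echo; }
python3 -m jog '[[[0.02,-0.08,0],[0,0,0]],[[0.02,-0.07,0],[0,0,0]],[[0,0,0],[0,0,0]],[[0,0,0],[0,0,0]]]' | f
python3 -m jog '[[[0,1,0],[0,0,0]],[[0,1,0],[0,0,0]],[[0,0,-3],[0,0,0]],[[0,0,-3],[0,0,0]],[[0,0,-3],[0,0,0]],[[0.6,-3.1,-2],[0,0,0]],[[0.6,-3.1,-2],[0,0,0]],[[0.6,-3.1,0],[0,0,0]],[[0.6,-3.1,0],[0,0,0]],[[0.6,-3.1,0],[0,0,0]]]' | f
python3 fine.py x; python3 -c "
from h import *
dial2('7')"
```

```text
time_s: 43.07 eef_pos: [0.5204, 0.128, 0.0928] force: [1.2, -1.8, -0.6] 
time_s: 43.9 eef_pos: [0.4874, 0.2624, 0.2232] force: [0.4, -0.9, -0.7] 
top axis [0.4857 0.1428] red az 13.11 r 0.0522 | white centroid az 9.74 r 0.0209 line dir 15.64
side axis [0.4875 0.1411] red az 17.71 r 0.0517 | white centroid az 14.44 r 0.0211 line dir 14.79
top hub centre [487.7 140.1] arm 25 12.4 white 15 16.8 red 9 15.9
side hub centre [485.9 144.2] arm 63 25.9 white 17 21.9 red 11 18.7
```

```bash
python3 -m jog '[[[0,-3,0],[0,0,0]],[[0,-3,0],[0,0,0]],[[0,-2,0],[0,0,0]],[[0,0,0],[0,0,0]],[[0,0,0],[0,0,0]]]' | sed -n '1,2p'
python3 fine.py x
python3 - <<'E'
from h import *
dial2('8')
D={n:np.load(n+'8.npz') for n in('top','side')}
W=D['top']['W']; img=D['top']['img']; hsv=cv2.cvtColor(img,cv2.COLOR_BGR2HSV).astype(int); H,S=hsv[...,0],hsv[...,1]
b=(W[...,2]>.1)&(W[...,2]<.14)&(H>100)&(H<130)&(S>120)&(np.hypot(W[...,0]-.6627,W[...,1]-.151)<.05); print("cap",W[b].mean(0).round(4))
a=cv2.resize(D['top']['img'][115:260,100:400],None,fx=2.6,fy=2.6)[:, :780]; s=cv2.resize(D['side']['img'][160:290,130:430],None,fx=2.6,fy=2.6)[:220,:780]
cv2.imwrite('pics/final.png',np.vstack([a,s])[:600])
E
```

```text
time_s: 45.02
eef_pos: [0.4512, 0.3348, 0.2228]
top axis [0.4874 0.1411] red az 15.4 r 0.0509 | white centroid az 15.46 r 0.0218 line dir 15.45
side axis [0.4875 0.1411] red az 17.75 r 0.0517 | white centroid az 14.47 r 0.0211 line dir 14.84
top hub centre [487.6 140. ] arm 27 12.3 white 16 16.2 red 10 16.3
side hub centre [485.7 143.9] arm 61 25.7 white 16 18.0 red 12 18.8
cap [0.6613 0.1497 0.1242]
```

View pics/final.png

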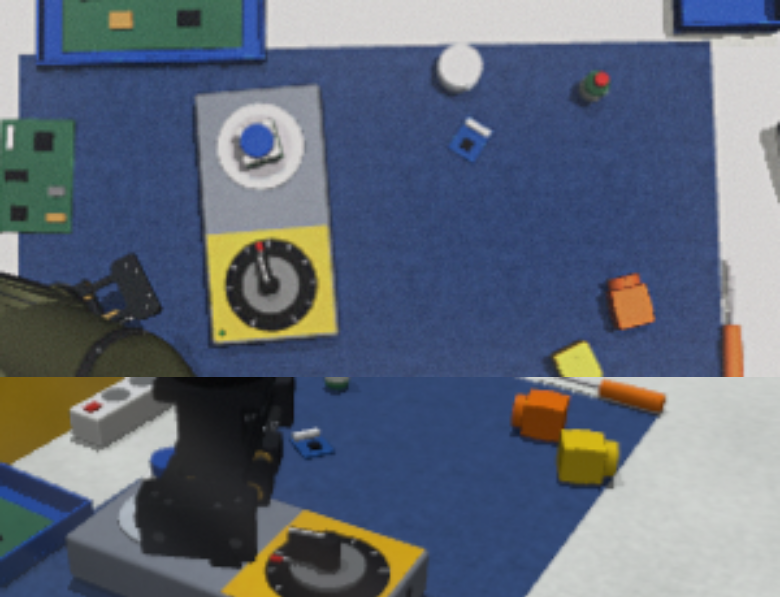

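The jar stands upright in the middle of the plate (top crop (260,140)). The white pointer line ends at the red tab (262,247), with both measured at 15.4°. The other visible items are where they were, and the gripper is clear of everything. Handing in.

```bash
python3 -c "
from h import *
print(bot.get_state()['force'].round(1)); print(bot.close_job())"
```

```text
[ 0.2 -0.6  0.6]
the job is handed in; nothing more can be done
None
```

The job is handed in: the jar stands upright within about 2 mm of the plate's centre, and the dial pointer is on the red mark to within about 1–2° (top view 0°, side view about 2–3°), after one small overshoot that I pushed back.

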